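# Fish out the lost mini pot and lay out the display tray

### The job

One mini bonsai pot has slipped into the narrow gap between the two big planters: pull it out through the open end with the hooked rod, never touching it with the fingers while it is in there, and put the rod back standing along its black rubber strip with the handle where it was. Set all the mini pots, the rescued one and those standing on the counter, upright on the wooden display tray, one on each pale square, centred and with their sides parallel to the tray's, filling the back row (the one farther from the robot) before using the front row. Leave the bowl, the vase and the sponge alone.

Things in the scene. Friction and masses are not known exactly. Their poses are not given: they have to be found in the camera images.
- lost_pot: small square ochre stoneware bonsai pot, 36 x 36 mm outside and 32 mm tall, open top 28 x 28 mm inside (walls 4 mm thick, inner floor 8 mm above its underside), 50 g; origin: centre of its underside, z up, x and y across its flat sides. This is the one that starts in the gap, standing on the counter 70 to 110 mm inside the mouth.
- pot1: small square ochre stoneware bonsai pot, 36 x 36 mm outside and 32 mm tall, open top 28 x 28 mm inside (walls 4 mm thick, inner floor 8 mm above its underside), 50 g; origin: centre of its underside, z up, x and y across its flat sides. Stands on the open counter; may be absent.
- pot2: small square ochre stoneware bonsai pot, 36 x 36 mm outside and 32 mm tall, open top 28 x 28 mm inside (walls 4 mm thick, inner floor 8 mm above its underside), 50 g; origin: centre of its underside, z up, x and y across its flat sides. Stands on the open counter; may be absent.
- pot3: small square ochre stoneware bonsai pot, 36 x 36 mm outside and 32 mm tall, open top 28 x 28 mm inside (walls 4 mm thick, inner floor 8 mm above its underside), 50 g; origin: centre of its underside, z up, x and y across its flat sides. Stands on the open counter; may be absent.
- pot4: small square ochre stoneware bonsai pot, 36 x 36 mm outside and 32 mm tall, open top 28 x 28 mm inside (walls 4 mm thick, inner floor 8 mm above its underside), 50 g; origin: centre of its underside, z up, x and y across its flat sides. Stands on the open counter; may be absent.
- pot5: small square ochre stoneware bonsai pot, 36 x 36 mm outside and 32 mm tall, open top 28 x 28 mm inside (walls 4 mm thick, inner floor 8 mm above its underside), 50 g; origin: centre of its underside, z up, x and y across its flat sides. Stands on the open counter; may be absent.
- planters: two big fixed rectangular ceramic planters side by side, one green, one brown, each 220 mm long, 110 mm wide and 105 mm tall, with a straight gap between them 50 mm wide (42 mm at the rims, the top 12 mm), floored by the counter and open at both ends; origin: on the counter in the middle of the gap's mouth (the end facing the robot's right, towards the tray); x points level along the gap, inwards, z up
- hook: hooked rod, 0.18 kg: a wooden block handle 90 mm long (x), 30 mm wide (y), 44 mm tall, standing on its underside; from its front end a round steel rod 8 mm thick runs straight along +x with its axis 36 mm above the handle's underside, and at x = 230 mm is bent straight down, ending 2 mm above the level of the handle's underside; origin: centre of the handle's underside, z up; centre of mass about 30 mm ahead of the origin
- hook_tip (a point): lower end of the hook's bent-down tip (8 mm thick), at x = 230 mm, z = 2 mm in the hook's frame
- strip: fixed black rubber strip, 340 x 80 mm and 3 mm thick, on which the hook stands at the start, lying lengthwise; origin: centre of its underside, x lengthwise from the handle's end to the tip's end
- hook_home (a point): point on the strip's top, 100 mm from its centre towards the handle's end, about which (to 10 mm) the middle of the hook's handle stands at the start and where it belongs
- tray: fixed wooden display tray, 168 mm (x) by 232 mm (y); its floor is 12 mm above the counter, with a rim 6 mm wide standing 8 mm above the floor all round; six pale 46 mm squares, two rows (along y) of three, 64 mm apart centre to centre; origin: centre of its underside, x points away from the robot, to the back row, y to the left
- back_left (a point): centre, on the tray's floor, of the left square of the back row
- back_mid (a point): centre, on the tray's floor, of the middle square of the back row
- back_right (a point): centre, on the tray's floor, of the right square of the back row
- front_left (a point): centre, on the tray's floor, of the left square of the front row
- front_mid (a point): centre, on the tray's floor, of the middle square of the front row
- front_right (a point): centre, on the tray's floor, of the right square of the front row
- bowl: small blue ceramic bowl, 68 mm wide, 32 mm tall, to be left alone; origin: centre of its underside
- vase: terracotta bud vase, 58 mm wide, 70 mm tall, to be left alone; origin: centre of its underside
- sponge_block: yellow sponge block, 70 x 45 x 25 mm, to be left alone; origin: centre of its underside
Mind the look-alikes: they are no part of the job. What is shaped like the lost_pot but pink or turquoise is not meant.

How it is judged:
By the outcome, as a careful person would: the job done as asked, in the order asked, and still so for the second after the job is handed in, with the robot touching nothing.
Of pot1, pot2, pot3, pot4, pot5 only 3 to 5 are there at a start; the rules pass over those that are not, and their reading is None.
At some moment in a run one of pot1, pot2, pot3, pot4, pot5 may be knocked a few centimetres aside while the robot is not near it.
Once in a run the grip may slacken for a moment while it holds something.
It also fails if it takes over 210 s, if anything falls off the work surface, if the arm or the gripper's body presses on something with over 40 N, if the wrist force passes 120 N, or if a joint passes its speed limit or range.

### The arm

A 7-joint arm with a two-finger parallel gripper is mounted at the origin on the work surface. World frame = base frame: x ahead of the robot, y to its left, z up, the work surface at z = 0. Lengths are in m, angles in degrees, forces in N, time in s.
With the tool pointing down it reaches from about 0.4 to 0.925 m from the base axis. Payload 4.1 kg.
Tool frame: the origin (TCP) lies midway between the tips of the shut fingers; the grasp point (between the pads) lies manip.grip_point_offset behind it (manip.grip_point_offset is the distance from the TCP to the grasp point, in m); z points along the fingers, y is the direction in which the jaws open and shut (so a half turn about z gives the same grasp; the last joint's range is limited). The gripper opens to 85 mm and grips with 20 to 120 N. Pads are 22 mm wide; open, the fingers measure 114 mm over their backs; the gripper's body (76 mm by 85 mm) begins 54 mm behind the grasp point. The pads swing forward as they close: fully open they stand 13 mm farther back than shut.
Start: joints at [-72.88, 22.827, 2.584, 88.041, -1.071, 69.15, -2.905], TCP at [0.252, 0.599, 0.231] pointing down, gripper open.
Joint ranges: [-161.44, 161.44], [-28.35, 127.94], [-78.24, 83.42], [0, 140.83], [-78.03, 258.03], [13.02, 114.36], [-168.23, 168.23]. Speed limits (degrees/s): [147.25, 147.25, 180, 180, 180, 180, 180].

### API

Orientations are given as a 3x3 rotation matrix whose columns are the frame's x, y, z axes.
In Python, from bench import telemetry, imaging, job, manip gives the robot as it stands.
- The arm moves only by the tool arm_command, never from a script. Its argument "moves" is a list of rows, each a list of 2 entries, a list of its own where there are three numbers: the shift along the world's x, y, z in m, then the turn about the world's z in rad. A call has 1 to 12 rows; each row shifts and turns the commanded pose from where the row before left it; what a row does not reach is not made up. A row lasts 1/10 s, in which the tool goes at most 50 mm and 8.59 degrees, less where a joint would pass 70% of its speed; a pose out of reach is approached as far as the arm can. A call with a gripper value outside its range is refused whole. "jaw" is the opening, from 0 (shut) to 1 (fully open), set as the call begins (left out, the last holds). The fingers move at their own pace and stop on an object; "newtons" is the grip in N (left out, the last holds). Time passes only in rows, so rows that do not move let the fingers close. It gives the time, the measured TCP pose, the force and the opening at its end, in the units of the state.
- telemetry.read_state(): the state, without advancing time (a new reading comes with each control period).
- imaging.camera(name): name is "side" or "top"; returns a dict with "image" (384x512x3 uint8, red, green, blue), "intrinsics" (3x3 intrinsics, pixels), "k1" (the pictures are not rectified: a ray, as slopes to the right and down, at radius r is drawn at 1 + k1 r^2 times it, then the intrinsics apply), "position" and "rotation" of the camera in the world. Camera axes: x right, y down, z forward; pixel columns grow to the right and rows downward; lengths in m; the calibration is good to about 2 mm. A picture is of the moment at which its call begins. There is no depth.
- job.sign_off(): hands the job in, once; it reports no verdict.
The state is a dict: "t": time; "qpos": joint angles; "joint_velocities": joint speeds; "joint_efforts": joint torques, N m; "tcp_pos": TCP position; "eef_rot": TCP orientation; "ft_force": force on the tool from outside, world axes, zero at the start; "wrist_torque": the same for the moment, N m; "finger_gap": opening from 0.0 (shut) to 1.0 (fully open).
Only numpy, scipy, OpenCV 4.12 (cv2) and the standard library are available. Lean on these libraries where they do the work, as an engineer would, in place of code of your own. Each camera call takes 0.05 s, during which the arm holds its last target.

## Working session

There is one attempt and no reset: what is moved stays moved. The work goes in short steps, Python scripts to look and compute and a tool call to move; the robot and the scene stay as the last step left them, time stands still between calls to the robot, and variables do not carry over. Pictures are saved under pics/ and viewed, and the job is handed in when it is done.

Besides the shell and the picture viewer there is one more tool, called after ">>>" as a command line: name --argument value ..., lists and objects as JSON in quotes. arm_command: Moves the arm, as the interface text tells. Its arguments: {"type":"object","properties":{"moves":{"type":"array","items":{"type":"array"}},"jaw":{"type":"number"},"newtons":{"type":"number"}},"required":["moves"]}

```bash
ls; mkdir -p pics
python3 - <<'E'
from bench import telemetry, imaging, job, manip
import cv2
print(telemetry.read_state()); print(manip.grip_point_offset)
for n in("side","top"):
    c=imaging.camera(n); cv2.imwrite(f"pics/{n}0.png",cv2.resize(c["image"][:,:,::-1],(800,600),interpolation=cv2.INTER_CUBIC))
    print(n,c["intrinsics"],c["k1"],c["position"],c["rotation"])
E
```

```text
pics
{'t': 0.0, 'qpos': array([-72.87869762,  22.87266903,   2.57983426,  88.11559651,
        -1.07296872,  69.14822899,  -2.90405255]), 'joint_velocities': array([-0.01144729,  0.07398353, -0.03943713, -0.05815656,  0.06084457,
        0.02604816, -0.02472139]), 'joint_efforts': array([-1.97103591e-04, -4.75129223e+01,  1.36483602e+00, -2.54220200e+01,
        1.16267684e-02,  9.69839894e-03, -3.43833527e-06]), 'tcp_pos': array([0.2515397 , 0.59866445, 0.2302438 ]), 'eef_rot': array([[-9.21954390e-01,  3.87297908e-01, -6.58281270e-04],
       [ 3.87298452e-01,  9.21952547e-01, -1.84681265e-03],
       [-1.08362580e-04, -1.95762834e-03, -9.99998078e-01]]), 'ft_force': array([-0.90468974, -0.97725843,  0.46768755]), 'wrist_torque': array([-0.03458795, -0.03841302,  0.0012704 ]), 'finger_gap': 0.9995844653322028}
0.0187
side [[412.33542276   0.         257.58914318]
 [  0.         412.33542276 196.40570245]
 [  0.           0.           1.        ]] -0.14719784703735678 [0.247463   0.80589166 1.01831903] [[-0.93928063 -0.25408912  0.23063093]
 [-0.34282318  0.72416329 -0.59838098]
 [-0.01497236 -0.64111329 -0.76730019]]
top [[375.94680187   0.         255.28835783]
 [  0.         375.94680187 188.79214542]
 [  0.           0.           1.        ]] 0.0415246081279142 [0.47071771 0.01809473 0.97936721] [[ 0.00449163 -0.99601952  0.08902218]
 [-0.99984985 -0.00298324  0.01706977]
 [-0.01673625 -0.08908549 -0.99588336]]
```

View pics/top0.png

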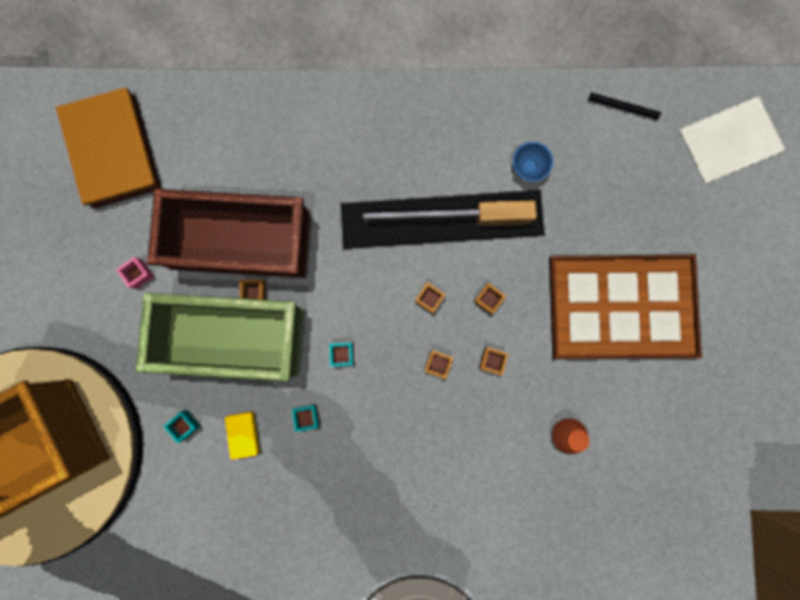

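View pics/side0.png

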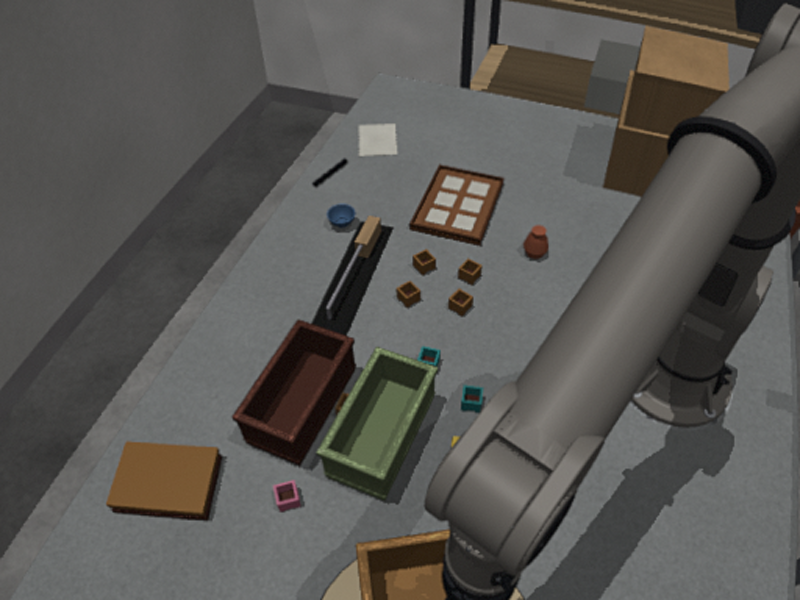

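```bash
cat > h.py <<'E'
from bench import telemetry, imaging, job, manip
import cv2, numpy as np
def cam(n): return imaging.camera(n)
def ray(c,uv):
    K=np.array(c["intrinsics"]);k1=c["k1"]
    uv=np.atleast_2d(np.array(uv,float))
    d=np.array([k1,0,0,0,0.])
    p=cv2.undistortPointsIter(uv.reshape(-1,1,2),K,d,None,None,(3,50,1e-10)).reshape(-1,2) if hasattr(cv2,'undistortPointsIter') else cv2.undistortPoints(uv.reshape(-1,1,2),K,d).reshape(-1,2)
    v=np.c_[p,np.ones(len(p))]@np.array(c["rotation"]).T
    return np.array(c["position"]),v
def plane(c,uv,z):
    o,v=ray(c,uv); return (o+v*((z-o[2])/v[:,2])[:,None])[:,:2]
def hsv(c): return cv2.cvtColor(c["image"],cv2.COLOR_RGB2HSV)
def show(c,name,x0=0,x1=512,y0=0,y1=384,s=1.5):
    im=c["image"][y0:y1,x0:x1,::-1]
    cv2.imwrite(f"pics/{name}.png",cv2.resize(im,None,fx=s,fy=s,interpolation=cv2.INTER_CUBIC))
def blobs(c,lo,hi,amin=20,z=None):
    m=cv2.inRange(hsv(c),np.array(lo),np.array(hi))
    cs,_=cv2.findContours(m,cv2.RETR_EXTERNAL,cv2.CHAIN_APPROX_NONE)
    return [k for k in cs if cv2.contourArea(k)>=amin]
def rectw(c,k,z):
    w=plane(c,k.reshape(-1,2),z); r=cv2.minAreaRect((w*1000).astype(np.float32))
    b=cv2.boxPoints(r); e1=b[1]-b[0]; e2=b[2]-b[1]
    if np.linalg.norm(e1)<np.linalg.norm(e2): e=e2
    else: e=e1
    a=np.degrees(np.arctan2(e[1],e[0]))
    return np.round(np.array(r[0]),1),np.round(sorted(r[1]),1),round((a+90)%180-90,1)
E
python3 - <<'E'
from h import *
c=cam("top"); h=hsv(c)
for n,(u,v) in dict(pot=(418,297),potrim=(420,297),gap=(252,285),handle=(505,211),tray=(560,305),sq=(584,287),strip=(350,240),counter=(400,450),green=(200,372),brown=(200,198),rod=(420,214)).items():
    print(n,h[int(v*.64),int(u*.64)])
def rep(name,lo,hi,z,amin=20):
    for k in blobs(c,lo,hi,amin):
        print(name,np.round(k.reshape(-1,2).mean(0)),cv2.contourArea(k),*rectw(c,k,z))
rep("ochre32",(8,110,60),(18,255,255),.032)
rep("white",(0,0,200),(180,60,255),.012,100)
rep("black",(0,0,0),(180,255,30),.003,200)
rep("green",(30,50,40),(50,255,255),.105,200)
rep("brown",(0,60,20),(7,255,140),.105,200)
E
```

```text
pot [ 16 132 172]
potrim [ 16 161 149]
gap [ 10 195  34]
handle [ 17 134 192]
tray [ 12 187 158]
sq [ 25  22 217]
strip [90 12 22]
counter [ 60   4 139]
green [ 40  99 155]
brown [  8 139 119]
rod [144   9 145]
ochre32 [492. 377.] 87.0 [ 118.2 -527.2] [33.2 45.2] -88.3
ochre32 [497. 359.] 104.0 [ 157.2 -535.5] [26.4 70.9] 58.0
ochre32 [497. 342.] 331.5 [ 190.3 -537.9] [68.3 72.7] -1.2
ochre32 [364. 279.] 322.0 [ 334.3 -235.4] [48.  53.5] -89.3
ochre32 [ 24. 287.] 2345.5 [328.1 610.7] [180.2 186.3] -60.7
ochre32 [280. 233.] 186.5 [444.8 -28.8] [35.6 36.2] 71.5
ochre32 [316. 231.] 195.0 [ 450.5 -116.8] [36.3 37.4] 71.9
ochre32 [313. 191.] 198.5 [ 550.5 -111.6] [36.5 38.6] -36.9
ochre32 [275. 190.] 185.0 [551.5 -15.2] [35.7 37.4] -33.5
ochre32 [161. 184.] 66.5 [565.6 274.9] [28.  38.6] -89.8
ochre32 [400. 196.] 5891.5 [ 538.7 -324.8] [163.6 229.1] -89.2
ochre32 [324. 135.] 470.5 [ 693.7 -141.5] [36.3 94. ] 90.0
ochre32 [67. 93.] 3071.0 [802.  520.6] [123.3 173.8] 17.2
white [425. 208.] 275.5 [ 508.5 -395.8] [43.  44.7] -89.7
white [399. 208.] 286.5 [ 508.1 -331.9] [42.5 44.4] -1.6
white [374. 209.] 286.5 [ 507.8 -267.7] [43.3 45.2] -89.7
white [424. 183.] 268.0 [ 573.4 -394.9] [41.  44.3] -89.8
white [398. 183.] 280.0 [ 572.  -331.3] [42.7 44.5] -1.5
white [373. 184.] 267.0 [ 571.8 -266.8] [43.8 45.2] -89.8
white [468.  89.] 1924.5 [ 817.6 -513.4] [ 97.2 137. ] -66.9
black [ 74. 280.] 340.5 [324.1 509.2] [109.9 310.6] 11.6
black [135. 138.] 668.5 [667.3 330.6] [ 94.2 215. ] 86.8
black [283. 140.] 3263.5 [686.7 -35.8] [ 72.6 332.5] -86.0
green [140. 215.] 5116.0 [486.4 299.1] [120.3 240.8] 87.0
brown [150. 150.] 4777.0 [645.6 296.3] [125.4 252.4] 85.8
```

Run:
```python
from h import *
c=cam("top"); show(c,"zt",80,230,105,255,4)
c=cam("side"); show(c,"zs",130,300,180,330,4)
```

```text
(no output)
```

View pics/zt.png

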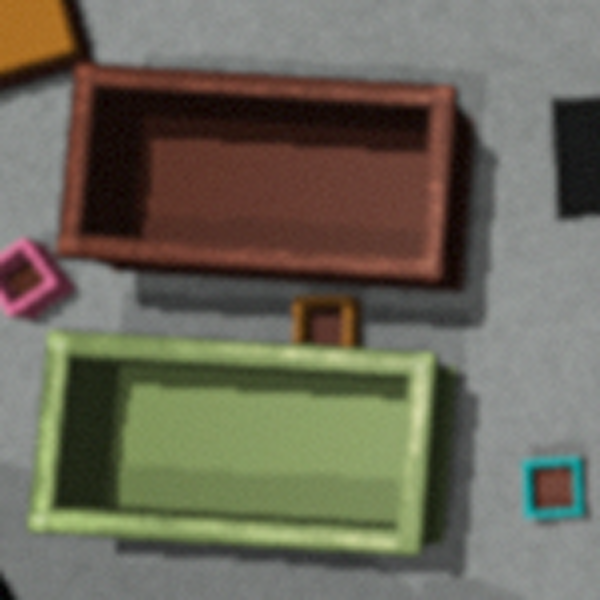

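View pics/zs.png

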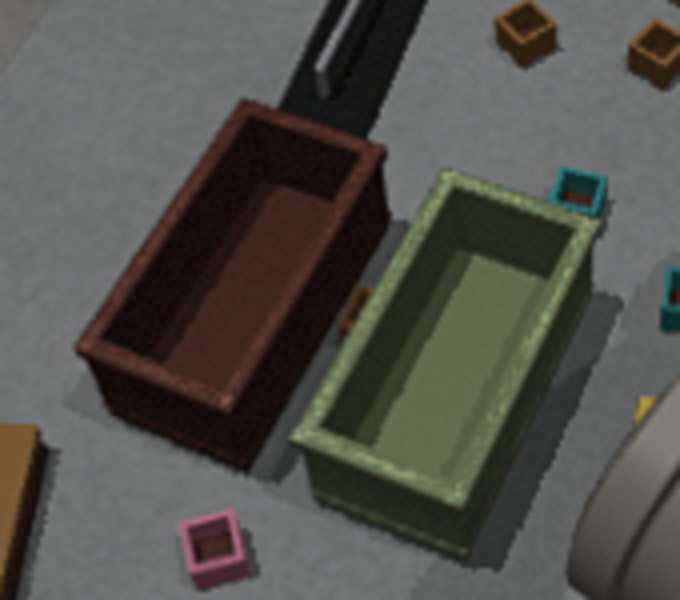

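Run:
```python
from h import *
c=cam("top")
f=lambda p:(np.array(p,float)/4+[80,105]-0.375)
pl=lambda p,z:np.round(plane(c,f(p),z)*1000,1)
print("rim corners",pl([(440,278),(435,353),(60,253),(47,332),(455,88),(420,552)],.105))
print("pot edges: left,right at back edge, back mid",pl([(293,296),(358,296),(325,296)],.032),"interior",pl([(307,307),(346,307)],.032))
# hook
h=hsv(c)
k=max([k for k in blobs(c,(14,90,140),(20,255,255),300) if abs(k.reshape(-1,2).mean(0)-[324,135]).max()<8],key=cv2.contourArea)
print("handle@47",rectw(c,k,.047))
m=((h[:,:,2]>70)&(h[:,:,1]<60)).astype(np.uint8); m[:, :230]=0; m[:,308:]=0; m[:130]=0; m[144:]=0
ys,xs=np.nonzero(m); pts=np.c_[xs,ys]; w=plane(c,pts,.040)*1000
print(len(w),w.min(0),w.max(0),rectw(c,pts.astype(np.int32).reshape(-1,1,2),.043))
l=cv2.fitLine(w.astype(np.float32),cv2.DIST_L2,0,.01,.01).ravel();print(l)
# strip
b=max(blobs(c,(0,0,0),(180,255,40),1000),key=cv2.contourArea)
print("strip",rectw(c,cv2.convexHull(b),.003), np.round(plane(c,cv2.boxPoints(cv2.minAreaRect(b)),.003)*1000))
for n,(lo,hi,z) in dict(turq=((80,120,60),(95,255,255),.032),vase=((0,180,90),(8,255,255),.03),bowl=((100,120,50),(115,255,255),.032)).items():
  for k in blobs(c,lo,hi,60): print(n,rectw(c,k,z))
c=cam("side")
for p in [(185,0)]: pass
```

```text
rim corners [[583.  187.4]
 [538.8 189.4]
 [597.  410.3]
 [550.5 415.9]
 [696.5 180.6]
 [423.7 195.6]]
pot edges: left,right at back edge, back mid [[580.6 294.6]
 [580.7 253.4]
 [580.6 274.3]] interior [[573.6 285.6]
 [573.6 260.8]]
handle@47 (array([ 691.4, -139. ]), array([28.1, 87.4]), np.float32(89.9))
293 [681.46407564 -93.58973798] [694.40223606  93.96257188] (array([6.87e+02, 2.00e-01]), array([ 10.2, 187.1]), np.float32(-88.2))
[ 3.3492576e-02 -9.9943894e-01  6.8768970e+02  3.0557859e-01]
strip (array([687.2, -36.1]), array([ 75.2, 333.8]), np.float32(-86.0)) [[ 713.  134.]
 [ 736. -201.]
 [ 661. -205.]
 [ 638.  128.]]
turq (array([344.4, 381.4]), array([38.5, 38.6]), np.float32(39.8))
turq (array([359.2, 183.2]), array([37. , 38.9]), np.float32(-80.4))
turq (array([460.1, 127.5]), array([35.2, 37.3]), np.float32(0.9))
vase (array([ 337.3, -231.4]), array([39., 47.]), np.float32(-39.6))
bowl (array([ 776.8, -183. ]), array([58.5, 62.8]), np.float32(-0.5))
```

>>> arm_command --moves '[[[0.0183, -0.0298, 0], -0.0475], [[0.0183, -0.0298, 0], -0.0475], [[0.0183, -0.0298, 0], -0.0475], [[0.0183, -0.0298, 0], -0.0475], [[0.0183, -0.0298, 0], -0.0475], [[0.0183, -0.0298, 0], -0.0475], [[0.0183, -0.0298, 0], -0.0475], [[0.0183, -0.0298, 0], -0.0475], [[0.0183, -0.0298, 0], -0.0475], [[0.0183, -0.0298, 0], -0.0475], [[0.0183, -0.0298, 0], -0.0475], [[0.0183, -0.0298, 0], -0.0475]]' --jaw 1 --newtons 60

```text
t: 1.55
tcp_pos: [0.472, 0.2404, 0.2316]
eef_rot: [[-0.566, 0.825, 0.0], [0.825, 0.566, 0.001], [0.0, 0.001, -1.0]]
ft_force: [0.6, -0.4, -0.2]
finger_gap: 0.999
```

>>> arm_command --moves '[[[0.0183, -0.0298, 0], -0.0475], [[0.0183, -0.0298, 0], -0.0475], [[0.0183, -0.0298, 0], -0.0475], [[0.0183, -0.0298, 0], -0.0475], [[0.0183, -0.0298, 0], -0.0475], [[0.0183, -0.0298, 0], -0.0475], [[0.0183, -0.0298, 0], -0.0475], [[0.0183, -0.0298, 0], -0.0475], [[0.0183, -0.0298, 0], -0.0475], [[0.0183, -0.0298, 0], -0.0475], [[0.0183, -0.0298, 0], -0.0475], [[0.0183, -0.0298, 0], -0.0475]]'

```text
t: 2.75
tcp_pos: [0.6917, -0.1168, 0.2313]
eef_rot: [[-0.032, 0.999, 0.0], [0.999, 0.032, 0.0], [0.0, 0.0, -1.0]]
ft_force: [0.6, 0.3, 1.6]
finger_gap: 0.999
```

>>> arm_command --moves '[[[0, 0, -0.02], 0], [[0, 0, -0.02], 0], [[0, 0, -0.02], 0], [[0, 0, -0.02], 0], [[0, 0, 0], 0]]'

```text
t: 3.25
tcp_pos: [0.6888, -0.1149, 0.1479]
eef_rot: [[-0.033, 0.999, -0.006], [0.999, 0.033, 0.001], [0.001, -0.006, -1.0]]
ft_force: [-0.3, 1.1, -0.7]
finger_gap: 1.002
```

Run:
```python
from h import *
print(telemetry.read_state()["tcp_pos"])
c=cam("top"); show(c,"t1",200,400,80,230,4)
c=cam("side"); show(c,"s1",170,330,80,230,4)
print(telemetry.read_state()["tcp_pos"])
```

```text
[ 0.68884592 -0.11494823  0.14789194]
[ 0.6910515  -0.11581039  0.15144766]
```

View pics/t1.png

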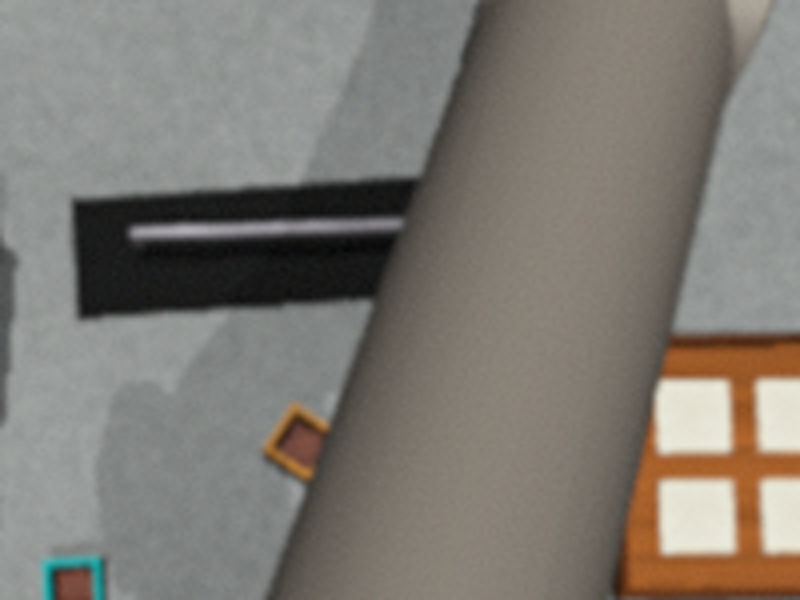

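View pics/s1.png

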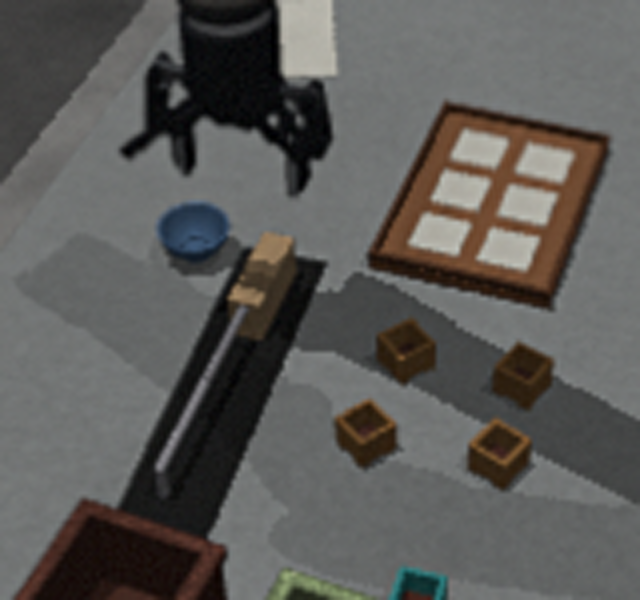

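>>> arm_command --moves '[[[0, 0, -0.025], 0], [[0, 0, -0.025], 0], [[0, 0, -0.025], 0], [[0, 0, -0.02], 0], [[0, 0, -0.02], 0], [[0, 0, -0.015], 0], [[0, 0, -0.01], 0], [[0, 0, 0], 0], [[0, 0, 0], 0]]'

```text
t: 4.25
tcp_pos: [0.6917, -0.1162, 0.0123]
eef_rot: [[-0.033, 0.999, 0.002], [0.999, 0.033, -0.0], [-0.0, 0.002, -1.0]]
ft_force: [0.4, -0.3, 0.9]
finger_gap: 1.001
```

>>> arm_command --moves '[[[0, 0, 0], 0], [[0, 0, 0], 0], [[0, 0, 0], 0], [[0, 0, 0], 0], [[0, 0, 0], 0], [[0, 0, 0], 0], [[0, 0, 0], 0], [[0, 0, 0], 0]]' --jaw 0 --newtons 70

```text
t: 5.05
tcp_pos: [0.6915, -0.116, 0.0119]
eef_rot: [[-0.033, 0.999, 0.001], [0.999, 0.033, -0.0], [-0.0, 0.001, -1.0]]
ft_force: [-0.6, 0.7, 4.5]
finger_gap: 0.344
```

>>> arm_command --moves '[[[0, 0, 0.01], 0], [[0, 0, 0.016], 0], [[0, 0, 0.016], 0], [[0, 0, 0], 0], [[0, 0, 0], 0]]'

```text
t: 5.55
tcp_pos: [0.6914, -0.1159, 0.0543]
eef_rot: [[-0.033, 0.999, 0.002], [0.999, 0.033, -0.0], [-0.0, 0.002, -1.0]]
ft_force: [-0.2, -0.1, -1.5]
finger_gap: 0.342
```

>>> arm_command --moves '[[[-0.0087, 0.005, 0], 0.0105], [[-0.0125, 0.007, 0], 0.012], [[-0.0125, 0.007, 0], 0.012], [[-0.0125, 0.007, 0], 0.012], [[-0.0125, 0.007, 0], 0.012], [[-0.0125, 0.007, 0], 0.012], [[-0.0125, 0.007, 0], 0.012], [[-0.0125, 0.007, 0], 0.012], [[-0.0125, 0.007, 0], 0.012], [[0, 0, 0], 0], [[0, 0, 0], 0]]'

```text
t: 6.65
tcp_pos: [0.582, -0.0547, 0.0531]
eef_rot: [[-0.14, 0.99, -0.0], [0.99, 0.14, 0.0], [0.0, -0.0, -1.0]]
ft_force: [-0.5, 0.4, -1.0]
finger_gap: 0.343
```

Run:
```python
from h import *
print(telemetry.read_state()["tcp_pos"])
c=cam("top"); show(c,"t2",80,330,90,240,3)
c=cam("side"); show(c,"s2",130,330,120,300,3.3)
```

```text
[ 0.58195813 -0.05467606  0.05308197]
```

View pics/t2.png

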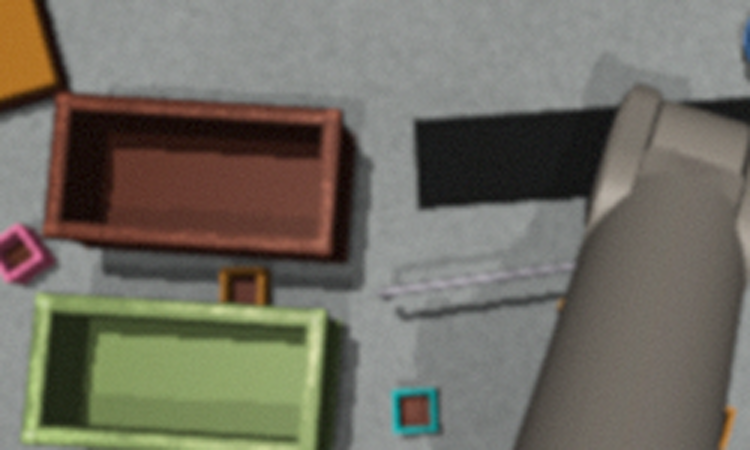

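View pics/s2.png

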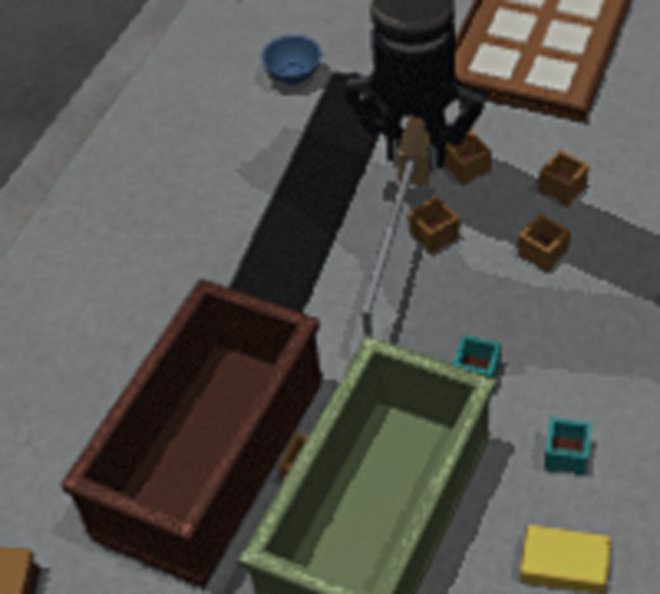

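Run:
```python
from h import *
c=cam("top")
f=lambda p:(np.array(p,float)/3+[80,90]-0.33)
print(plane(c,f([(384,295),(570,265)]),.083)*1000)
print("pot",plane(c,f([(220,269),(269,269),(229,277),(262,277)]),.032)*1000)
```

```text
[[552.40124237 147.67683317]
 [576.92788231  -0.92413797]]
pot [[578.73613175 294.26727608]
 [578.86425751 252.81298993]
 [571.94935676 286.46917112]
 [572.03480587 258.56741481]]
```

>>> arm_command --moves '[[[0.0005, 0.008, 0], 0], [[0.0007, 0.012, 0], 0], [[0.0007, 0.012, 0], 0], [[0.0007, 0.012, 0], 0], [[0.0007, 0.012, 0], 0], [[0.0007, 0.012, 0], 0], [[0.0007, 0.012, 0], 0], [[0.0007, 0.012, 0], 0], [[0.0007, 0.012, 0], 0], [[0.0007, 0.012, 0], 0], [[0.0007, 0.009, 0], 0], [[0, 0, 0], 0]]'

```text
t: 8.0
tcp_pos: [0.5899, 0.0724, 0.0532]
eef_rot: [[-0.142, 0.99, 0.0], [0.99, 0.142, 0.001], [0.001, 0.0, -1.0]]
ft_force: [0.2, 0.6, -1.0]
finger_gap: 0.339
```

Run:
```python
from h import *
s=telemetry.read_state();print(s["tcp_pos"],s["ft_force"])
c=cam("top"); show(c,"t3",110,290,120,240,4.4)
f=lambda p:(np.array(p,float)/4.4+[110,120]-0.4)
c=cam("side"); show(c,"s3",170,310,160,280,5)
```

```text
[0.58990713 0.07235878 0.05323865] [ 0.17854056  0.61167637 -0.98406858]
```

View pics/t3.png

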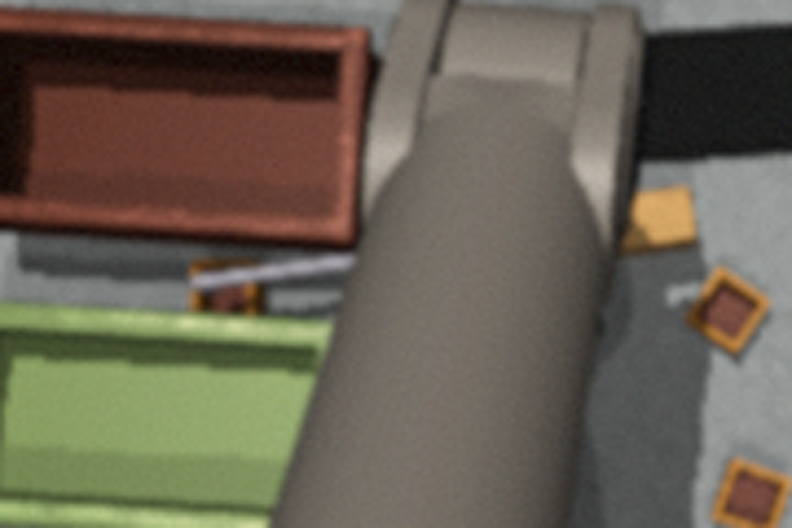

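View pics/s3.png

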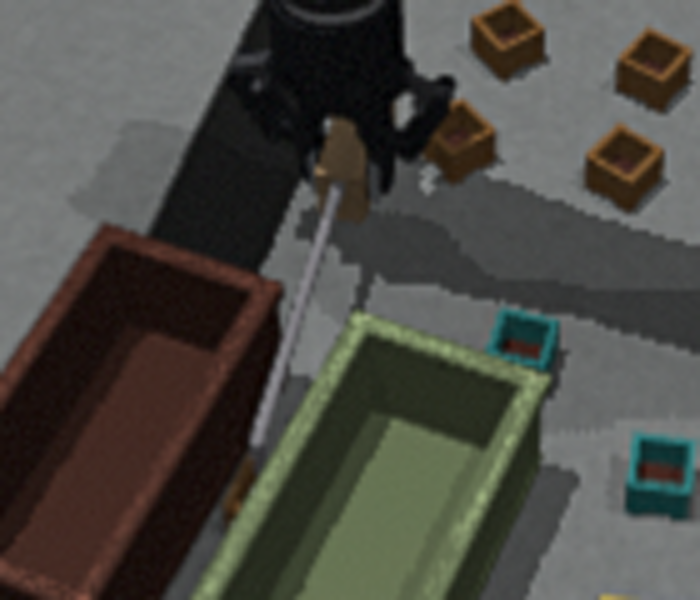

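Run:
```python
from h import *
c=cam("top")
f=lambda p:(np.array(p,float)/4.4+[110,120]-0.4)
print("rod end",plane(c,f([(193,281),(352,262)]),.083)*1000)
print("handle back corners",plane(c,f([(692,188),(698,240)]),.088)*1000)
print("pot corner",plane(c,f([(688,310),(718,266)]),.032)*1000)
print("lost",plane(c,f([(190,262),(264,262)]),.032)*1000)
```

```text
rod end [[562.95562254 278.01385357]
 [573.65047631 191.47468846]]
handle back corners [[614.09064331   5.92154104]
 [585.59750764   2.61363819]]
pot corner [[552.27942145   7.32435931]
 [577.75950379  -9.89068766]]
lost [[579.22301883 294.84292943]
 [579.35503144 252.15616841]]
```

>>> arm_command --moves '[[[0, 0, -0.008], 0], [[0, 0, -0.008], 0], [[0, 0, -0.008], 0], [[0, 0, -0.009], 0], [[0, 0, 0], 0], [[0, 0, 0], 0]]'

```text
t: 8.75
tcp_pos: [0.5896, 0.0699, 0.0199]
eef_rot: [[-0.139, 0.99, -0.001], [0.99, 0.139, -0.0], [-0.0, -0.001, -1.0]]
ft_force: [0.0, -0.6, -3.1]
finger_gap: 0.343
```

Run:
```python
from h import *
s=telemetry.read_state();print(s["tcp_pos"],s["ft_force"])
c=cam("top"); show(c,"t4",110,290,120,240,4.4)
```

```text
[0.58955069 0.06991993 0.01988742] [ 0.03431565 -0.62985034 -3.13568944]
```

View pics/t4.png

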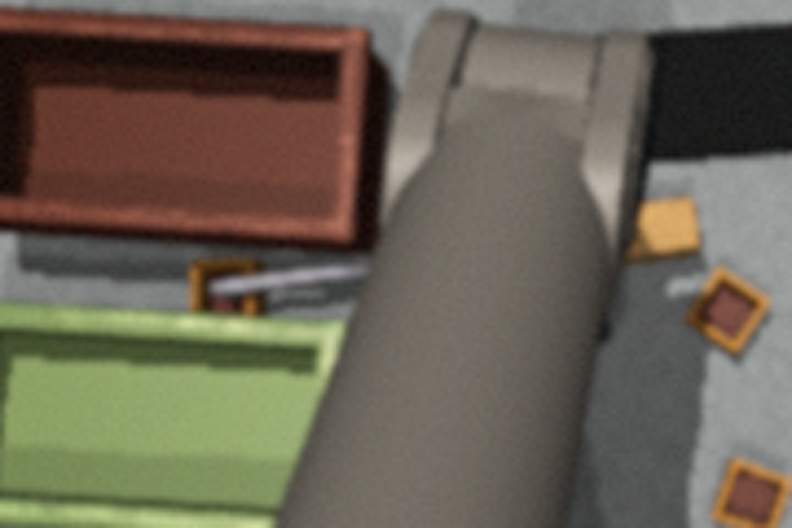

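>>> arm_command --moves '[[[0.0033, -0.0029, 0], 0.01745], [[0.0033, -0.0029, 0], 0.01745], [[0.0033, -0.0029, 0], 0.01745], [[0.0033, -0.0029, 0], 0.01745], [[0.0033, -0.0029, 0], 0.01745], [[0.0033, -0.0029, 0], 0.01745], [[0.0033, -0.0029, 0], 0.01745], [[0.0033, -0.0029, 0], 0.01745], [[0.0033, -0.0029, 0], 0.01745], [[0.0033, -0.0029, 0], 0.01745], [[0.0033, -0.0029, 0], 0.01745], [[0.0033, -0.0029, 0], 0.01745]]'

```text
t: 10.0
tcp_pos: [0.6297, 0.035, 0.0203]
eef_rot: [[-0.343, 0.939, 0.0], [0.939, 0.343, 0.0], [0.0, 0.0, -1.0]]
ft_force: [-0.3, 0.6, -0.3]
finger_gap: 0.346
```

Run:
```python
from h import *
s=telemetry.read_state();print(s["tcp_pos"],s["ft_force"])
c=cam("top"); show(c,"t5",110,290,120,240,4.4)
```

```text
[0.62965235 0.03504875 0.02032078] [-0.32896917  0.64542974 -0.31680126]
```

View pics/t5.png

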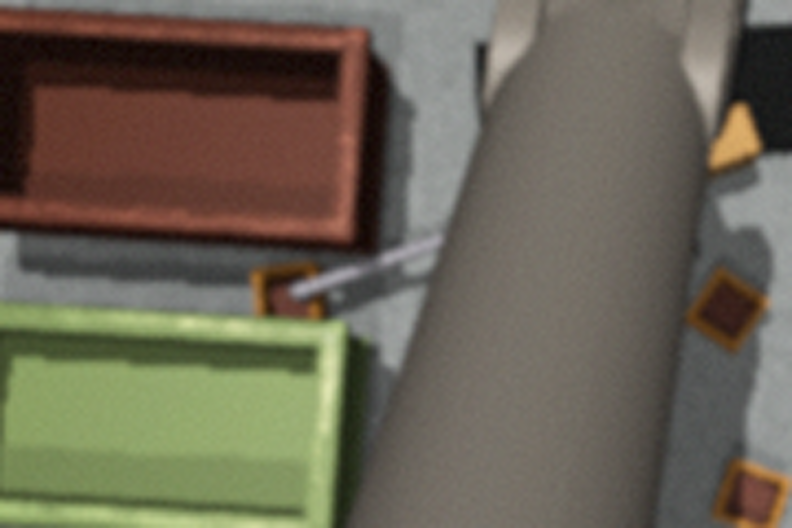

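>>> arm_command --moves '[[[-0.0004, -0.008, 0], 0], [[-0.0005, -0.0105, 0], 0], [[-0.0005, -0.0105, 0], 0], [[-0.0005, -0.0105, 0], 0], [[-0.0005, -0.0105, 0], 0], [[-0.0005, -0.0105, 0], 0], [[-0.0005, -0.0105, 0], 0], [[-0.0005, -0.0105, 0], 0], [[-0.0005, -0.0105, 0], 0], [[-0.0005, -0.0105, 0], 0], [[-0.0005, -0.0105, 0], 0], [[-0.0005, -0.0105, 0], 0]]'

```text
t: 11.25
tcp_pos: [0.6234, -0.0891, 0.0204]
eef_rot: [[-0.342, 0.94, 0.0], [0.94, 0.342, 0.0], [-0.0, 0.0, -1.0]]
ft_force: [0.8, -0.4, -1.6]
finger_gap: 0.341
```

Run:
```python
from h import *
s=telemetry.read_state();print(s["tcp_pos"],s["ft_force"])
c=cam("top"); show(c,"t6",110,290,120,240,4.4)
c=cam("side"); show(c,"s6",170,330,120,240,5)
```

```text
[ 0.62344492 -0.08909591  0.02035131] [ 0.77383651 -0.36780406 -1.64749339]
```

View pics/t6.png

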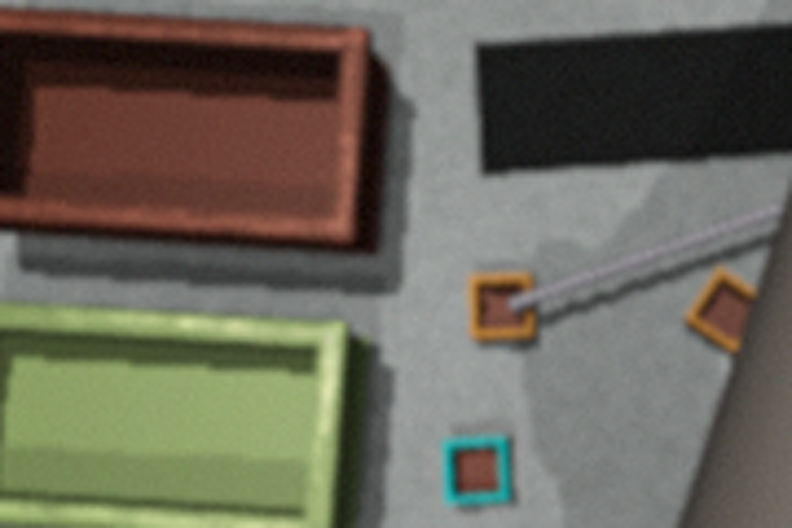

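View pics/s6.png

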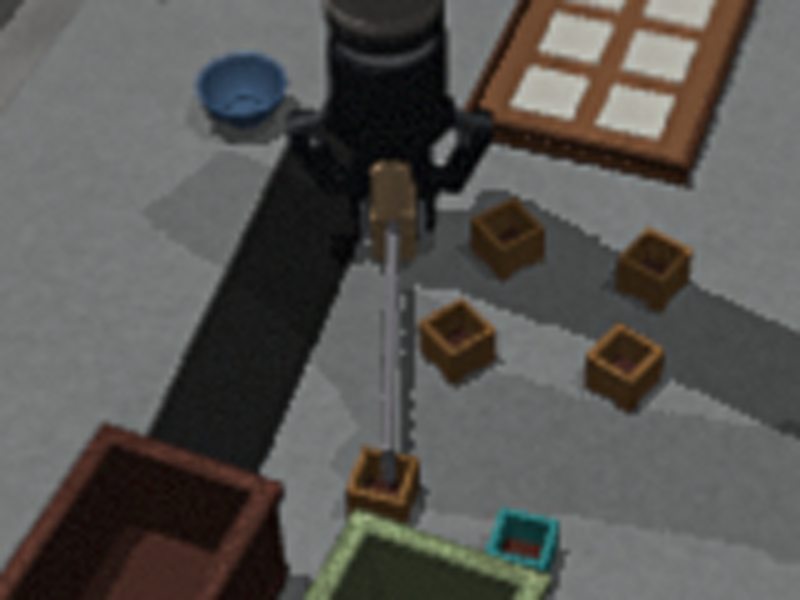

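>>> arm_command --moves '[[[0, 0.003, 0], 0], [[0, 0.003, 0], 0], [[0, 0, 0], 0], [[0, 0, 0.008], 0], [[0, 0, 0.01], 0], [[0, 0, 0.012], 0], [[0, 0, 0.012], 0], [[0, 0, 0], 0]]'

```text
t: 12.15
tcp_pos: [0.6254, -0.0827, 0.0652]
eef_rot: [[-0.342, 0.94, 0.005], [0.94, 0.342, -0.0], [-0.002, 0.005, -1.0]]
ft_force: [0.8, -0.1, -1.7]
finger_gap: 0.34
```

>>> arm_command --moves '[[[0.0075, -0.0036, 0], -0.033], [[0.0075, -0.0036, 0], -0.033], [[0.0075, -0.0036, 0], -0.033], [[0.0075, -0.0036, 0], -0.033], [[0.0075, -0.0036, 0], -0.033], [[0.0075, -0.0036, 0], -0.033], [[0.0075, -0.0036, 0], -0.033], [[0.0075, -0.0036, 0], -0.033], [[0.008, -0.0036, 0], -0.033], [[0, 0, 0], 0], [[0, 0, 0], 0]]'

```text
t: 13.25
tcp_pos: [0.6914, -0.1147, 0.0622]
eef_rot: [[-0.052, 0.999, -0.0], [0.999, 0.052, 0.0], [0.0, -0.0, -1.0]]
ft_force: [0.4, -0.4, -1.5]
finger_gap: 0.342
```

Run:
```python
from h import *
s=telemetry.read_state();print(s["tcp_pos"],s["ft_force"],s["eef_rot"][:,1])
c=cam("top"); show(c,"t7",180,380,100,250,4)
c=cam("side"); show(c,"s7",170,330,100,250,4)
```

```text
[ 0.69139337 -0.11466373  0.06221501] [ 0.42305839 -0.41812899 -1.47691335] [ 9.98652113e-01  5.19015662e-02 -4.28593955e-04]
```

View pics/t7.png

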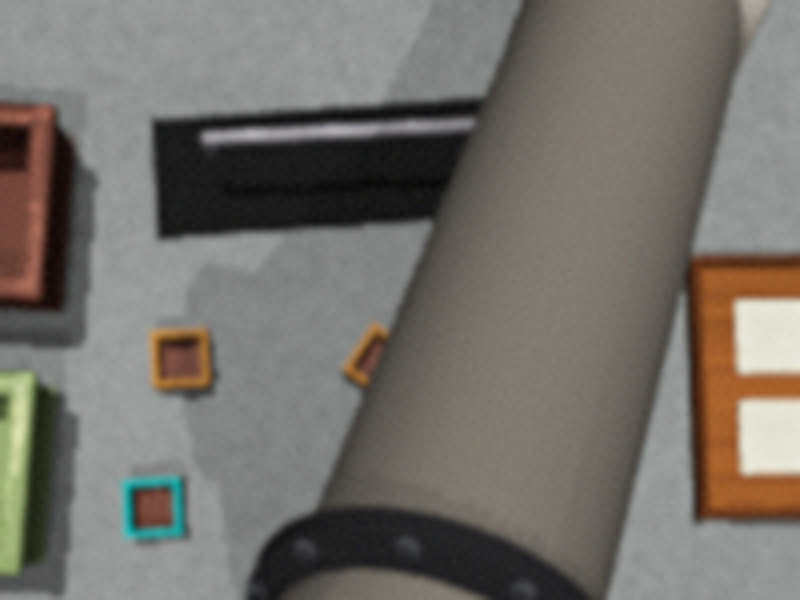

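View pics/s7.png

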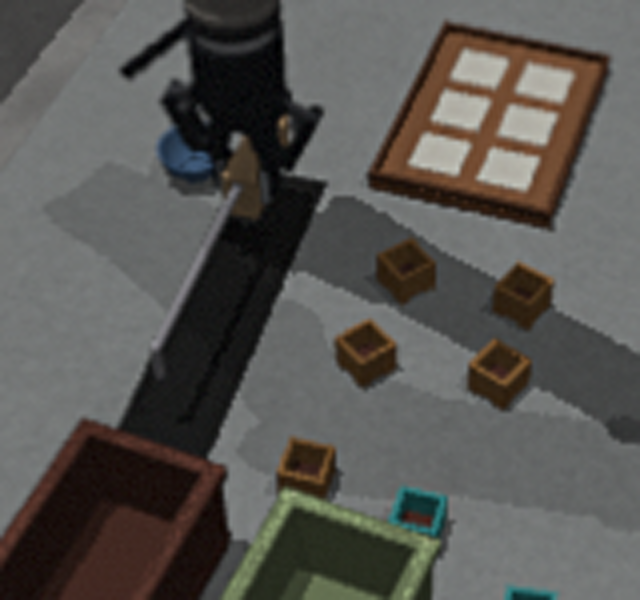

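>>> arm_command --moves '[[[0, -0.001, -0.012], 0], [[0, 0, -0.012], 0], [[0, 0, -0.012], 0], [[0, 0, -0.008], 0], [[0, 0, -0.004], 0], [[0, 0, -0.002], 0], [[0, 0, 0], 0], [[0, 0, 0], 0], [[0, 0, 0], 0]]'

```text
t: 14.25
tcp_pos: [0.692, -0.1157, 0.0128]
eef_rot: [[-0.052, 0.999, 0.001], [0.999, 0.052, -0.0], [-0.0, 0.001, -1.0]]
ft_force: [0.6, 1.0, -2.1]
finger_gap: 0.341
```

>>> arm_command --moves '[[[0, 0, 0], 0], [[0, 0, 0], 0], [[0, 0, 0], 0], [[0, 0, 0], 0], [[0, 0, 0], 0], [[0, 0, 0], 0], [[0, 0, 0], 0], [[0, 0, 0], 0]]' --jaw 1

```text
t: 15.05
tcp_pos: [0.6915, -0.1156, 0.0124]
eef_rot: [[-0.052, 0.999, 0.0], [0.999, 0.052, -0.0], [-0.0, 0.0, -1.0]]
ft_force: [-0.6, -0.6, 0.7]
finger_gap: 1.002
```

>>> arm_command --moves '[[[0, 0, 0.015], 0], [[0, 0, 0.025], 0], [[0, 0, 0.035], 0], [[0, 0, 0.04], 0], [[-0.02, 0, 0.04], 0], [[-0.03, 0.02, 0], 0], [[-0.03, 0.04, 0], 0], [[-0.02, 0.045, 0], 0], [[0, 0.045, 0], 0], [[0, 0.045, 0], 0], [[0, 0.045, 0], 0], [[0, 0.03, 0], 0]]'

```text
t: 16.25
tcp_pos: [0.5912, 0.1589, 0.1687]
eef_rot: [[-0.056, 0.998, 0.001], [0.998, 0.056, 0.003], [0.003, 0.001, -1.0]]
ft_force: [0.6, 0.0, 0.6]
finger_gap: 1.0
```

```bash
cat >> h.py <<'E'
def pots(c,z=.032):
    out=[]
    for k in blobs(c,(7,105,50),(19,255,255),40):
        r=rectw(c,k,z)
        if r[1][0]>24 and r[1][1]<46: out.append((np.round(k.reshape(-1,2).mean(0)),)+r)
    return out
E
python3 - <<'E'
from h import *
s=telemetry.read_state();print(s["tcp_pos"],s["ft_force"],s["eef_rot"][:,1])
c=cam("top"); show(c,"t8",0,512,0,384,1.5)
for p in pots(c): print(*p)
for k in blobs(c,(14,90,140),(20,255,255),300):
   p=k.reshape(-1,2).mean(0)
   if 100<p[1]<150: print("handle",rectw(c,k,.047))
E
```

```text
[0.59119462 0.15893597 0.16865719] [0.58625181 0.04534007 0.58953699] [0.99844226 0.0557755  0.00146229]
[280. 233.] [444.9 -28.8] [36.4 36.5] 70.5
[315. 231.] [ 450.8 -116.9] [37.  37.7] 71.9
[313. 191.] [ 550.5 -111.6] [36.5 38.6] -36.9
[225. 189.] [554.6 111.1] [35.5 35.7] 0.6
[275. 190.] [551.5 -15.2] [35.7 37.3] -33.6
handle (array([ 694.5, -138.8]), array([28.6, 87.9]), np.float32(-87.4))
```

View pics/t8.png

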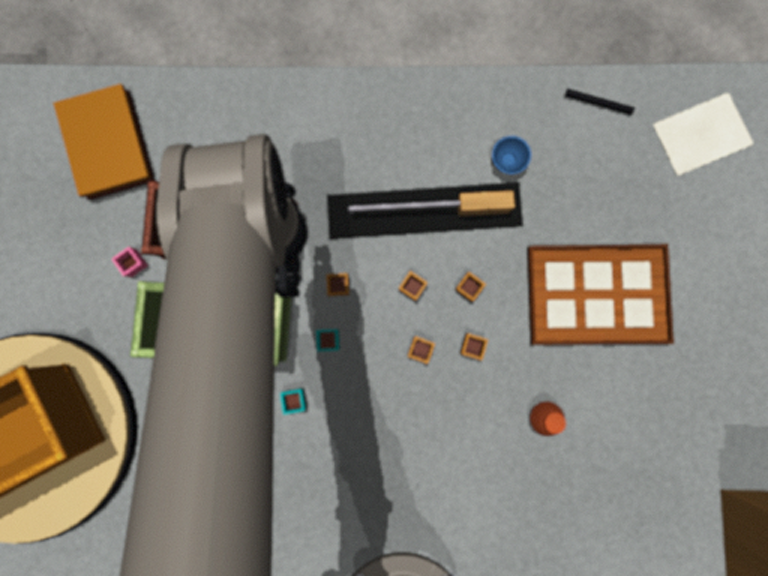

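>>> arm_command --moves '[[[-0.018, -0.024, 0], -0.0225], [[-0.0186, -0.0238, 0], -0.0225], [[0, 0, -0.03], 0], [[0, 0, -0.03], 0], [[0, 0, -0.03], 0], [[0, 0, -0.03], 0], [[0, 0, -0.02], 0], [[0, 0, -0.015], 0], [[0, 0, -0.0095], 0], [[0, 0, 0], 0], [[0, 0, 0], 0]]'

```text
t: 17.4
tcp_pos: [0.5557, 0.1066, 0.0037]
eef_rot: [[-0.007, 1.0, 0.002], [1.0, 0.007, 0.0], [0.0, 0.002, -1.0]]
ft_force: [0.2, -0.6, 0.1]
finger_gap: 0.999
```

>>> arm_command --moves '[[[0, 0, 0], 0], [[0, 0, 0], 0], [[0, 0, 0], 0], [[0, 0, 0], 0], [[0, 0, 0], 0], [[0, 0, 0], 0], [[0, 0, 0], 0]]' --jaw 0 --newtons 40

```text
t: 18.1
tcp_pos: [0.5554, 0.1067, 0.0035]
eef_rot: [[-0.007, 1.0, 0.001], [1.0, 0.007, 0.0], [0.0, 0.001, -1.0]]
ft_force: [-1.2, -0.5, 5.7]
finger_gap: 0.422
```

>>> arm_command --moves '[[[0, 0, 0.015], 0], [[0, 0, 0.03], 0], [[0, 0, 0.04], 0], [[0.0016, -0.025, 0.01], 0], [[0.0016, -0.04, 0], 0], [[0.0016, -0.04, 0], 0], [[0.0016, -0.04, 0], 0], [[0.0016, -0.04, 0], 0], [[0.0016, -0.04, 0], 0], [[0.0016, -0.04, 0], 0], [[0.0016, -0.04, 0], 0], [[0.0016, -0.035, 0], 0.003]]'

```text
t: 19.3
tcp_pos: [0.5688, -0.2358, 0.0985]
eef_rot: [[-0.009, 1.0, 0.0], [1.0, 0.009, -0.001], [-0.001, 0.0, -1.0]]
ft_force: [-0.1, 0.2, -1.4]
finger_gap: 0.417
```

>>> arm_command --moves '[[[0.0016, -0.025, 0], 0], [[0.001, -0.012, 0], 0], [[0, 0, 0], 0], [[0, 0, 0], 0], [[0, 0, 0], 0]]'

```text
t: 19.8
tcp_pos: [0.5724, -0.2678, 0.0976]
eef_rot: [[-0.013, 1.0, -0.0], [1.0, 0.013, 0.002], [0.002, -0.0, -1.0]]
ft_force: [-0.4, -0.0, -0.6]
finger_gap: 0.415
```

>>> arm_command --moves '[[[-0.001, -0.0035, -0.02], 0], [[0, 0, -0.02], 0], [[0, 0, -0.015], 0], [[0, 0, -0.012], 0], [[0, 0, -0.008], 0], [[0, 0, 0], 0], [[0, 0, 0], 0]]'

```text
t: 20.5
tcp_pos: [0.5713, -0.2741, 0.0232]
eef_rot: [[-0.01, 1.0, 0.001], [1.0, 0.01, -0.0], [-0.0, 0.001, -1.0]]
ft_force: [0.2, 0.3, -0.4]
finger_gap: 0.419
```

Run:
```python
from h import *
s=telemetry.read_state();print(s["tcp_pos"],s["ft_force"],s["eef_rot"][:,1])
c=cam("top"); show(c,"t9",330,470,140,260,4.5)
c=cam("side"); show(c,"s9",240,350,80,180,5)
```

```text
[ 0.57125785 -0.27409695  0.02322879] [ 0.15931869  0.26106014 -0.43604521] [9.99949666e-01 1.00063120e-02 7.33987370e-04]
```

View pics/t9.png

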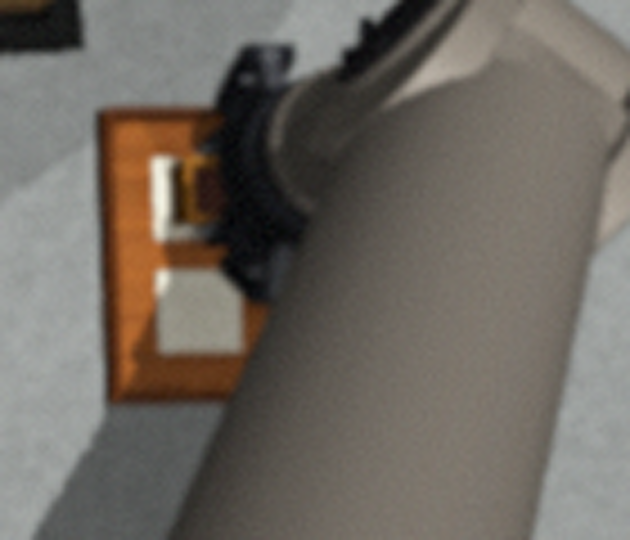

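View pics/s9.png

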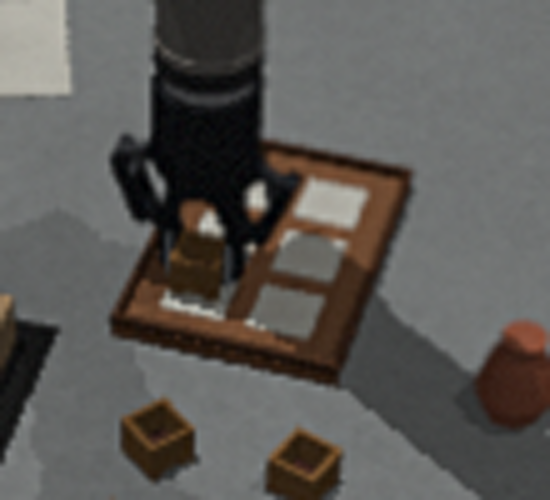

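>>> arm_command --moves '[[[0, 0.0028, -0.003], 0], [[0, 0, -0.0037], 0], [[0, 0, 0], 0], [[0, 0, 0], 0], [[0, 0, 0], 0]]'

```text
t: 21.1
tcp_pos: [0.5709, -0.2712, 0.0162]
eef_rot: [[-0.01, 1.0, 0.0], [1.0, 0.01, -0.0], [-0.0, 0.0, -1.0]]
ft_force: [0.1, -0.2, -0.3]
finger_gap: 0.413
```

>>> arm_command --moves '[[[0, 0, -0.0007], 0], [[0, 0, 0], 0], [[0, 0, 0], 0]]'

```text
t: 21.4
tcp_pos: [0.571, -0.2713, 0.0156]
eef_rot: [[-0.01, 1.0, 0.0], [1.0, 0.01, -0.0], [-0.0, 0.0, -1.0]]
ft_force: [-0.1, 0.0, 0.8]
finger_gap: 0.42
```

>>> arm_command --moves '[[[0, 0, 0], 0], [[0, 0, 0], 0], [[0, 0, 0], 0], [[0, 0, 0], 0], [[0, 0, 0.02], 0], [[0, 0, 0.03], 0], [[0, 0, 0.04], 0], [[0, 0.02, 0.02], 0], [[0, 0.04, 0], 0], [[0, 0.04, 0], 0], [[0, 0.04, 0], 0], [[0, 0.03, 0], 0]]' --jaw 0.56

```text
t: 22.6
tcp_pos: [0.5708, -0.0979, 0.1254]
eef_rot: [[-0.012, 1.0, 0.0], [1.0, 0.012, 0.001], [0.001, 0.0, -1.0]]
ft_force: [0.8, 0.5, -0.2]
finger_gap: 0.563
```

```bash
cat >> h.py <<'E'
def squares(c):
    return [(np.round(k.reshape(-1,2).mean(0)),)+rectw(c,k,.012) for k in blobs(c,(0,0,160),(180,60,255),150) if k.reshape(-1,2).mean(0)[1]>150]
def potstray(c):
    out=[]
    for k in blobs(c,(7,105,40),(19,255,255),40):
        pass
    return out
E
python3 - <<'E'
from h import *
s=telemetry.read_state();print(s["tcp_pos"],s["ft_force"],s["eef_rot"][:,1],s["finger_gap"])
c=cam("top"); show(c,"t10",330,470,140,260,4.5)
c2=cam("side"); show(c2,"s10",240,350,80,180,5)
for p in pots(c): print(*p)
E
```

```text
[ 0.57082405 -0.09791193  0.12543594] [ 0.77941439  0.52938327 -0.15001402] [9.99926069e-01 1.21586349e-02 1.56989651e-04] 0.5633489612157839
[280. 233.] [444.9 -28.8] [36.4 36.5] 70.5
[275. 190.] [551.5 -15.2] [35.7 37.3] -33.6
[310. 134.] [ 693.7 -107.3] [30.6 36.3] -0.1
```

View pics/t10.png

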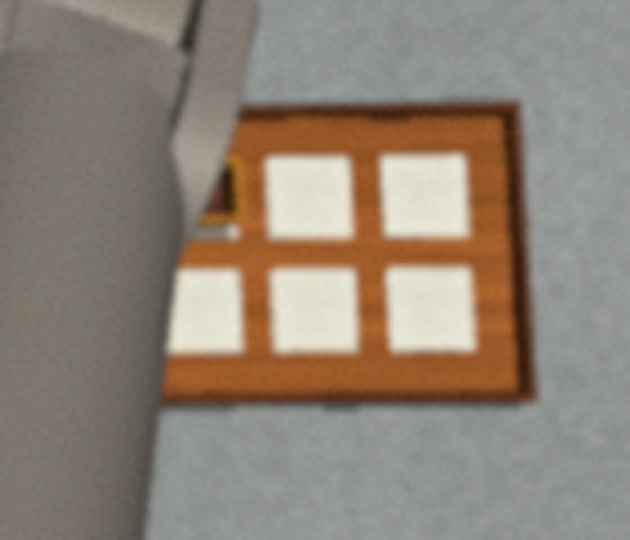

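View pics/s10.png

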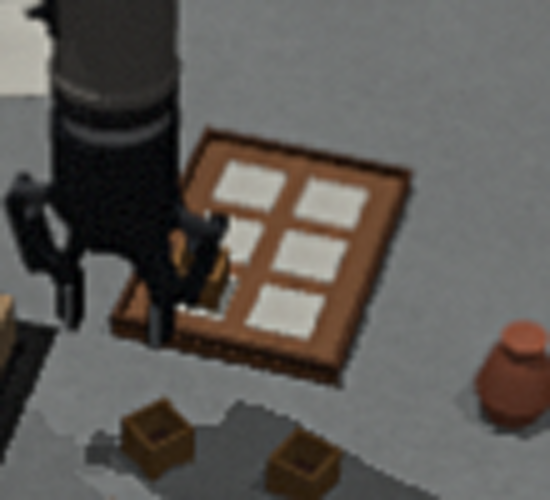

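>>> arm_command --moves '[[[-0.003, 0.015, 0], -0.12], [[-0.004, 0.018, 0], -0.12], [[-0.004, 0.018, 0], -0.12], [[-0.004, 0.017, 0], -0.12], [[-0.0043, 0.0147, 0], -0.12], [[0, 0, 0], 0], [[0, 0, 0], 0]]' --jaw 1

```text
t: 23.4
tcp_pos: [0.5518, -0.0193, 0.1256]
eef_rot: [[0.554, 0.832, 0.001], [0.832, -0.554, -0.001], [-0.001, 0.001, -1.0]]
ft_force: [-0.3, -0.4, 0.6]
finger_gap: 1.002
```

Run:
```python
from h import *
s=telemetry.read_state();print(s["tcp_pos"],s["eef_rot"][:,1],s["finger_gap"])
c=cam("top"); show(c,"t11",330,470,140,260,4.5)
c2=cam("side"); show(c2,"s11",200,350,80,220,4)
for p in pots(c): print(*p)
for p in squares(c): print(*p)
h=hsv(c)
print(h[182:186,360:386,1]);print(h[182:186,360:386,2])
```

```text
[ 0.55175928 -0.01931831  0.12558849] [ 0.83223084 -0.55442839  0.00099043] 1.0022519199101496
[316. 231.] [ 450.7 -116.1] [36.3 39.1] 71.8
[425. 208.] [ 508.5 -395.9] [43.  46.1] -89.6
[399. 209.] [ 508.1 -331. ] [43.2 45.6] -89.7
[374. 209.] [ 506.5 -267.8] [45.8 46. ] -89.8
[398. 183.] [ 571.9 -330.2] [43.7 45.9] -89.9
[424. 183.] [ 573.3 -395. ] [45.9 46. ] 0.2
[[187 197 181 102  43  34  45 135 209 193 183 165 145 135 141 137 134 139
  140 158 194 217 196 195 193 197]
 [192 193 185  98  41  26  49 135 203 197 184 171 145 143 142 149 135 140
  146 165 182 198 201 192 192 188]
 [184 191 182 104  40  26  35  85 204 192 187 173 150 140 137 136 140 134
  135 153 189 200 198 195 189 190]
 [187 192 185 104  44  28  38  77 200 197 187 170 148 133 133 138 130 139
  139 162 180 198 199 191 194 197]]
[[146 145 148 167 189 159  91  51  78 135 152 128 100  96  98  95  93  97
   91  71  54  74 130 157 156 144]
 [149 148 149 169 197 174 109  53  79 132 155 130 102  96  95  96  96  95
   89  74  56  71 122 157 159 153]
 [151 148 150 170 202 194 133  69  75 130 154 134 104  91  95  92  93  97
   89  70  54  74 125 157 163 153]
 [153 153 153 169 201 202 147  73  69 124 153 132 100  90  90  87  88  86
   81  63  51  72 118 159 160 157]]
```

View pics/t11.png

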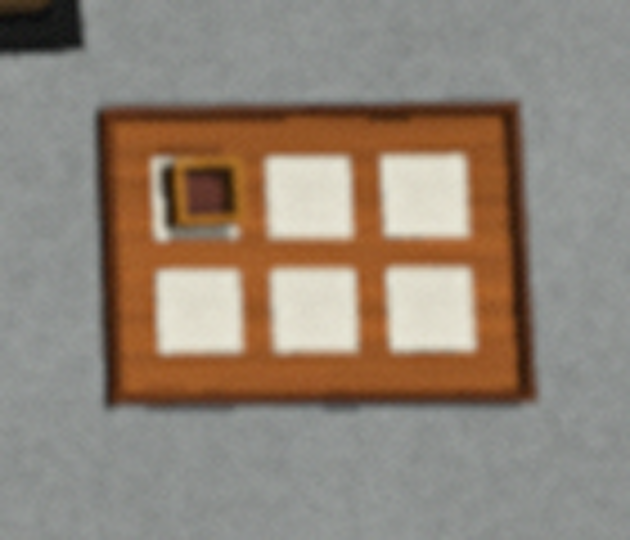

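View pics/s11.png

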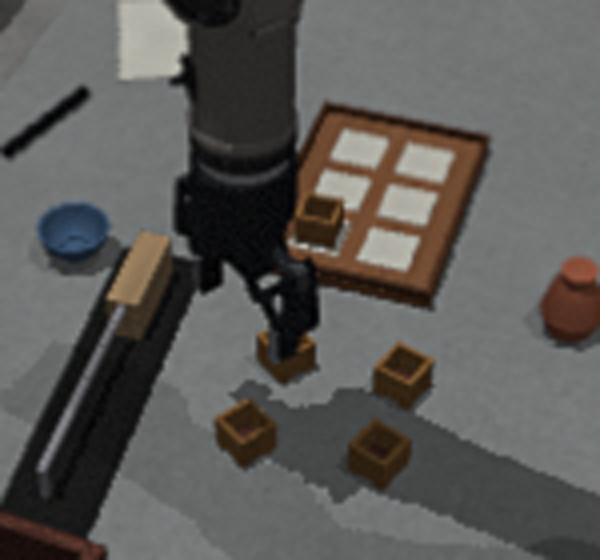

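Run:
```python
from h import *
c=cam("top"); h=hsv(c)
print("V vertical cols374-378"); print(h[170:195,374:379,2].T); print(h[170:195,374:379,1].T)
print(plane(c,[(368.3,183),(382.9,183)],.044)*1000)
i=c["image"][166:200,360:392,::-1]
cv2.imwrite("pics/z12.png",cv2.resize(i,None,fx=18,fy=17,interpolation=cv2.INTER_NEAREST))
```

```text
V vertical cols374-378
[[149 142 132 130 137 155 146  99  68  79  93  98  96 100  94  87  86 113
  145 142 123 124 132 146 155]
 [151 144 133 127 136 158 140  95  65  81  94  97  96  97  93  90  92 115
  146 139 126 123 129 145 155]
 [146 145 136 129 138 155 136  89  64  76  94  98  98  95  95  85  87 119
  148 144 121 122 130 142 156]
 [149 145 134 128 137 152 134  89  57  66  86  96  96 100  92  85  86 116
  147 137 125 122 133 141 156]
 [151 147 138 129 138 151 134  90  55  57  78  88  90  93  85  86  83 112
  142 134 119 120 132 144 155]]
[[190 196 187 182 186 196 194 193 158 139 140 138 143 138 138 138 142 169
  188 165  93  41  58 131 179]
 [186 191 190 191 195 190 199 196 161 135 138 131 149 137 143 130 139 166
  185 167  85  37  69 128 178]
 [194 192 184 194 183 188 199 195 143 138 138 138 138 142 140 138 144 169
  184 163  82  42  67 135 177]
 [188 190 188 187 192 185 200 186 161 139 136 143 138 133 141 135 151 171
  187 169  92  40  65 136 175]
 [191 187 192 186 194 193 190 193 181 139 134 133 144 143 141 130 151 175
  189 166  75  38  60 131 183]]
[[ 569.59130113 -246.10889387]
 [ 569.67436404 -281.79809425]]
```

View pics/z12.png

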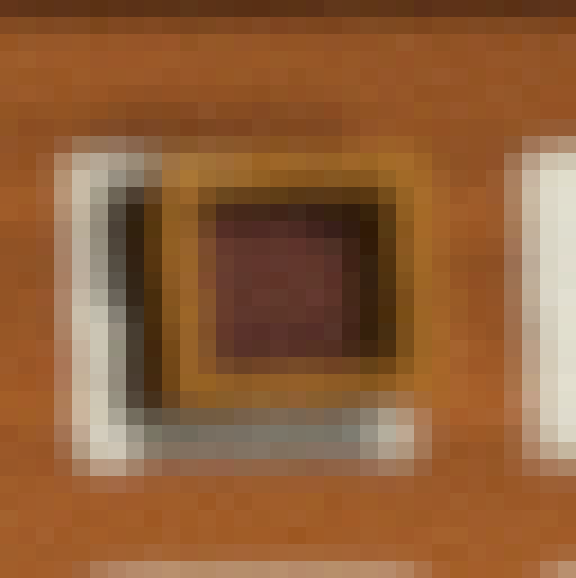

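>>> arm_command --moves '[[[-0.0015, 0.0035, -0.03], 0], [[0, 0, -0.03], 0], [[0, 0, -0.03], 0], [[0, 0, -0.02], 0], [[0, 0, -0.012], 0], [[0, 0, 0], 0], [[0, 0, 0], 0]]' --jaw 1

```text
t: 24.25
tcp_pos: [0.5508, -0.0156, 0.0041]
eef_rot: [[0.557, 0.831, 0.001], [0.831, -0.557, -0.0], [0.0, 0.001, -1.0]]
ft_force: [0.5, 0.2, 0.5]
finger_gap: 1.001
```

>>> arm_command --moves '[[[0, 0, 0], 0], [[0, 0, 0], 0], [[0, 0, 0], 0], [[0, 0, 0], 0], [[0, 0, 0], 0], [[0, 0, 0], 0], [[0, 0, 0], 0]]' --jaw 0

```text
t: 24.95
tcp_pos: [0.5508, -0.0149, 0.0042]
eef_rot: [[0.556, 0.831, 0.001], [0.831, -0.556, 0.0], [0.001, 0.001, -1.0]]
ft_force: [-0.1, -0.2, 5.4]
finger_gap: 0.414
```

>>> arm_command --moves '[[[0, 0, 0.02], 0], [[0, 0, 0.035], 0], [[0.001, -0.02, 0.04], 0.06], [[0.002, -0.035, 0], 0.06], [[0.002, -0.035, 0], 0.06], [[0.002, -0.035, 0], 0.06], [[0.002, -0.035, 0], 0.06], [[0.002, -0.035, 0], 0.06], [[0.002, -0.035, 0], 0.06], [[0.002, -0.035, 0], 0.06], [[0.002, -0.03, 0], 0.06], [[0.0029, -0.0216, 0], 0.059]]'

```text
t: 26.15
tcp_pos: [0.5687, -0.3342, 0.098]
eef_rot: [[-0.009, 1.0, -0.001], [1.0, 0.009, -0.001], [-0.001, -0.001, -1.0]]
ft_force: [1.2, 0.6, 0.1]
finger_gap: 0.415
```

>>> arm_command --moves '[[[0, 0, -0.02], 0], [[0, 0, -0.025], 0], [[0, 0, -0.025], 0], [[0, 0, -0.005], 0], [[0, 0, 0], 0], [[0, 0, 0], 0], [[0, 0, 0], 0]]'

```text
t: 26.85
tcp_pos: [0.571, -0.3322, 0.025]
eef_rot: [[-0.009, 1.0, 0.002], [1.0, 0.009, -0.001], [-0.001, 0.002, -1.0]]
ft_force: [-0.3, 0.0, 0.1]
finger_gap: 0.413
```

>>> arm_command --moves '[[[0, 0.0005, -0.005], 0], [[0, 0, -0.004], 0], [[0, 0, 0], 0], [[0, 0, 0], 0]]'

```text
t: 27.25
tcp_pos: [0.5707, -0.3312, 0.0162]
eef_rot: [[-0.009, 1.0, 0.002], [1.0, 0.009, 0.0], [0.0, 0.002, -1.0]]
ft_force: [-1.7, 2.3, 8.3]
finger_gap: 0.416
```

>>> arm_command --moves '[[[0, 0, 0], 0], [[0, 0, 0], 0], [[0, 0, 0], 0], [[0, 0, 0], 0], [[0, 0, 0.02], 0], [[0, 0, 0.03], 0], [[0, 0.01, 0.04], -0.07], [[0, 0.035, 0.02], -0.08], [[-0.004, 0.045, 0], -0.08], [[-0.005, 0.045, 0], -0.08], [[-0.005, 0.045, 0], -0.08], [[-0.005, 0.035, 0], -0.08]]' --jaw 0.56

```text
t: 28.45
tcp_pos: [0.5506, -0.1127, 0.1242]
eef_rot: [[0.446, 0.895, -0.0], [0.895, -0.446, 0.001], [0.001, -0.001, -1.0]]
ft_force: [1.5, 1.0, 0.2]
finger_gap: 0.558
```

>>> arm_command --moves '[[[0, 0.004, 0], -0.09], [[0, 0, 0], -0.095], [[0, 0, 0], 0], [[0, 0, 0], 0]]' --jaw 1

```text
t: 28.85
tcp_pos: [0.5509, -0.1122, 0.1244]
eef_rot: [[0.601, 0.799, -0.0], [0.799, -0.601, -0.0], [-0.0, 0.0, -1.0]]
ft_force: [-0.6, 0.6, -1.0]
finger_gap: 0.999
```

Run:
```python
from h import *
s=telemetry.read_state();print(s["tcp_pos"],s["eef_rot"][:,1],s["finger_gap"])
c=cam("top"); show(c,"t13",260,470,130,260,3.6)
c2=cam("side"); show(c2,"s13",200,350,80,220,4)
for p in pots(c): print(*p)
```

```text
[ 0.55089995 -0.11224451  0.12439906] [ 7.99436811e-01 -6.00750157e-01  1.87396595e-04] 0.998843145319251
[280. 233.] [444.9 -28.8] [36.2 36.5] 70.5
```

View pics/t13.png

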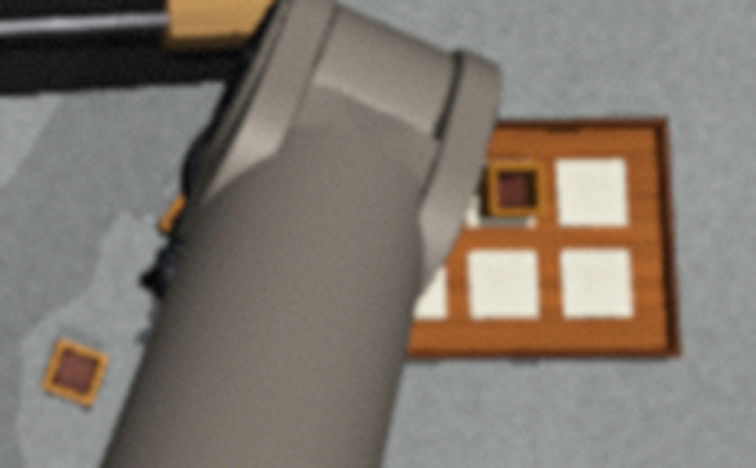

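View pics/s13.png

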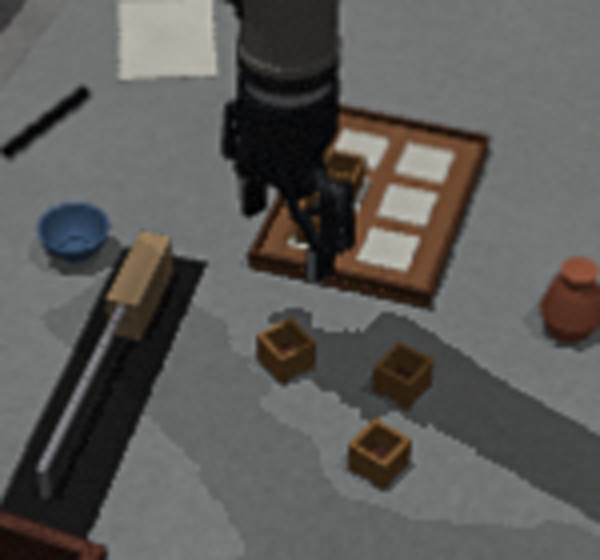

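>>> arm_command --moves '[[[-0.0015, 0, -0.03], 0], [[0, 0, -0.03], 0], [[0, 0, -0.03], 0], [[0, 0, -0.02], 0], [[0, 0, -0.0105], 0], [[0, 0, 0], 0], [[0, 0, 0], 0]]'

```text
t: 29.65
tcp_pos: [0.5502, -0.1126, 0.0047]
eef_rot: [[0.602, 0.798, 0.001], [0.798, -0.602, -0.0], [0.0, 0.001, -1.0]]
ft_force: [-0.3, 0.7, 0.9]
finger_gap: 1.0
```

>>> arm_command --moves '[[[0, 0, 0], 0], [[0, 0, 0], 0], [[0, 0, 0], 0], [[0, 0, 0], 0], [[0, 0, 0], 0], [[0, 0, 0], 0], [[0, 0, 0], 0]]' --jaw 0

```text
t: 30.35
tcp_pos: [0.5502, -0.1121, 0.0047]
eef_rot: [[0.602, 0.799, 0.001], [0.799, -0.602, 0.0], [0.001, 0.001, -1.0]]
ft_force: [-0.3, 0.6, 5.0]
finger_gap: 0.415
```

>>> arm_command --moves '[[[0, 0, 0.02], 0], [[0, 0, 0.035], 0], [[0.001, -0.02, 0.04], 0.06], [[0.002, -0.032, 0], 0.066], [[0.002, -0.032, 0], 0.066], [[0.002, -0.032, 0], 0.066], [[0.002, -0.032, 0], 0.066], [[0.003, -0.032, 0], 0.066], [[0.003, -0.032, 0], 0.066], [[0.003, -0.03, 0], 0.066], [[0.003, -0.026, 0], 0.066], [[0.0005, -0.0154, 0], 0.069]]'

```text
t: 31.55
tcp_pos: [0.57, -0.3981, 0.0983]
eef_rot: [[-0.011, 1.0, -0.001], [1.0, 0.011, -0.001], [-0.001, -0.001, -1.0]]
ft_force: [-0.2, -0.1, -0.1]
finger_gap: 0.412
```

>>> arm_command --moves '[[[0, 0, -0.02], 0], [[0, 0, -0.025], 0], [[0, 0, -0.025], 0], [[0, 0, -0.005], 0], [[0, 0, 0], 0], [[0, 0, 0], 0], [[0, 0, 0], 0]]'

```text
t: 32.25
tcp_pos: [0.5719, -0.3962, 0.0256]
eef_rot: [[-0.011, 1.0, 0.002], [1.0, 0.011, -0.002], [-0.002, 0.002, -1.0]]
ft_force: [0.6, 0.1, -0.2]
finger_gap: 0.416
```

Now look at the tray while still here (left squares are clear), then lower.

>>> arm_command --moves '[[[0, 0.0007, -0.005], 0], [[0, 0, -0.0037], 0], [[0, 0, 0], 0], [[0, 0, 0], 0]]'

```text
t: 32.65
tcp_pos: [0.5717, -0.395, 0.0167]
eef_rot: [[-0.011, 1.0, 0.002], [1.0, 0.011, -0.0], [-0.0, 0.002, -1.0]]
ft_force: [-0.6, 1.9, 5.7]
finger_gap: 0.413
```

>>> arm_command --moves '[[[0, 0, 0], 0], [[0, 0, 0], 0], [[0, 0, 0], 0], [[0, 0, 0], 0], [[0, 0, 0.02], 0], [[0, 0, 0.03], 0], [[-0.005, 0.01, 0.04], -0.03], [[-0.01, 0.035, 0.02], -0.04], [[-0.015, 0.045, 0], -0.04], [[-0.02, 0.045, 0], -0.04], [[-0.025, 0.045, 0], -0.04], [[-0.025, 0.045, 0], -0.04]]' --jaw 0.56

```text
t: 33.85
tcp_pos: [0.4714, -0.1705, 0.1251]
eef_rot: [[0.219, 0.976, 0.0], [0.976, -0.219, 0.0], [0.0, 0.0, -1.0]]
ft_force: [1.1, 1.4, 0.3]
finger_gap: 0.563
```

>>> arm_command --moves '[[[-0.02, 0.035, 0], -0.04], [[-0.01, 0.02, 0], -0.04], [[0, 0, 0], -0.05], [[0, 0, 0], 0], [[0, 0, 0], 0]]' --jaw 1

```text
t: 34.35
tcp_pos: [0.4427, -0.1176, 0.1254]
eef_rot: [[0.341, 0.94, 0.001], [0.94, -0.341, -0.0], [-0.0, 0.001, -1.0]]
ft_force: [0.4, -0.9, -0.2]
finger_gap: 0.996
```

Run:
```python
from h import *
s=telemetry.read_state();print(s["tcp_pos"],s["eef_rot"][:,1],s["finger_gap"])
c=cam("top"); show(c,"t14",260,470,130,260,3.6)
c2=cam("side"); show(c2,"s14",200,350,80,220,4)
for p in pots(c): print(*p)
i=c["image"][166:200,360:440,::-1]
cv2.imwrite("pics/z14.png",cv2.resize(i,None,fx=10,fy=10,interpolation=cv2.INTER_NEAREST))
```

```text
[ 0.44268063 -0.11764358  0.12544033] [ 9.39893898e-01 -3.41465781e-01  7.62489222e-04] 0.9955681684378529
[280. 233.] [444.3 -28.9] [36.1 36.4] 68.6
```

View pics/t14.png

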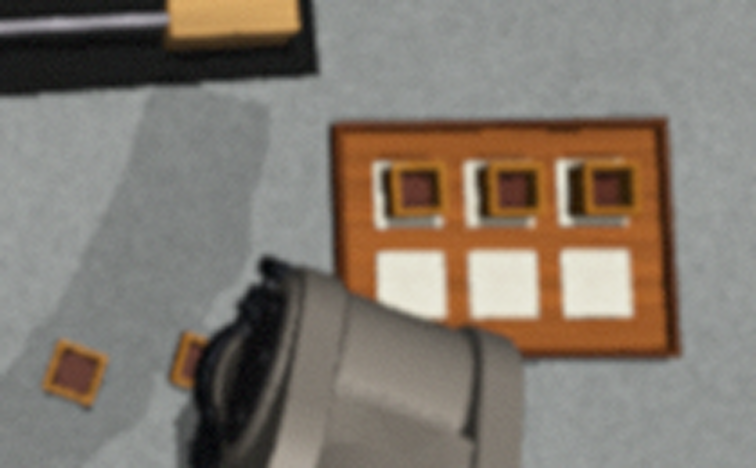

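View pics/z14.png

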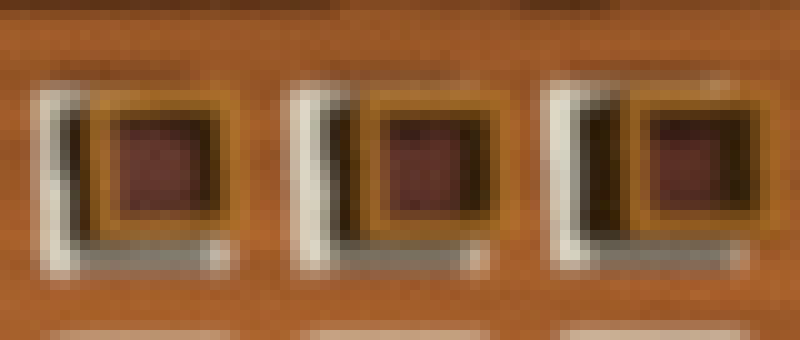

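View pics/s14.png

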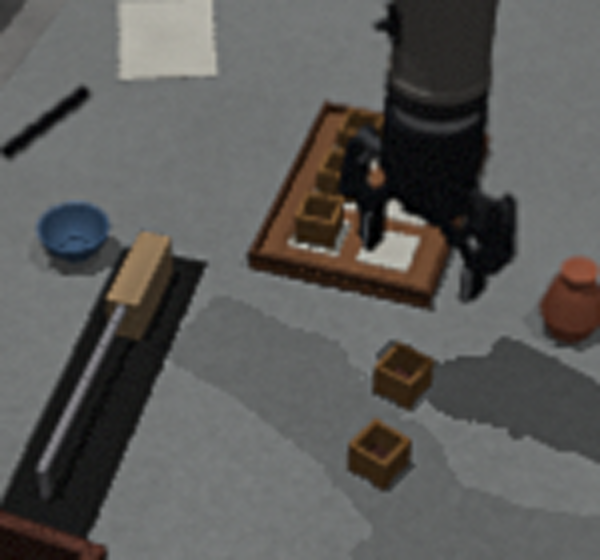

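Run:
```python
from h import *
c=cam("top")
print(plane(c,[(375.95,181.9),(402.65,182.25),(429.25,182.15)],.044)*1000)
```

```text
[[ 572.37616676 -264.89231639]
 [ 571.64620384 -329.87625715]
 [ 572.02800665 -394.0684782 ]]
```

>>> arm_command --moves '[[[0.0076, 0.0006, -0.03], 0.031], [[0, 0, -0.03], 0], [[0, 0, -0.03], 0], [[0, 0, -0.02], 0], [[0, 0, -0.0114], 0], [[0, 0, 0], 0], [[0, 0, 0], 0]]'

```text
t: 35.2
tcp_pos: [0.4506, -0.1172, 0.0043]
eef_rot: [[0.313, 0.95, 0.001], [0.95, -0.313, -0.0], [-0.0, 0.001, -1.0]]
ft_force: [-0.4, -0.2, 0.3]
finger_gap: 0.999
```

>>> arm_command --moves '[[[0, 0, 0], 0], [[0, 0, 0], 0], [[0, 0, 0], 0], [[0, 0, 0], 0], [[0, 0, 0], 0], [[0, 0, 0], 0], [[0, 0, 0], 0]]' --jaw 0

```text
t: 35.9
tcp_pos: [0.4507, -0.1166, 0.0045]
eef_rot: [[0.313, 0.95, 0.001], [0.95, -0.313, 0.0], [0.001, 0.001, -1.0]]
ft_force: [-1.2, -0.2, 6.3]
finger_gap: 0.411
```

>>> arm_command --moves '[[[0, 0, 0.02], 0], [[0, 0, 0.035], 0], [[0.0, -0.01, 0.04], 0.03], [[0.008, -0.02, 0], 0.045], [[0.01, -0.025, 0], 0.05], [[0.01, -0.025, 0], 0.05], [[0.01, -0.025, 0], 0.05], [[0.01, -0.025, 0], 0.05], [[0.006, -0.015, 0], 0.035], [[0.0028, -0.0069, 0], 0.02], [[0, 0, 0], 0], [[0, 0, 0], 0]]'

```text
t: 37.1
tcp_pos: [0.5064, -0.2675, 0.0985]
eef_rot: [[-0.012, 1.0, -0.001], [1.0, 0.012, 0.001], [0.001, -0.001, -1.0]]
ft_force: [-0.1, 0.6, -1.3]
finger_gap: 0.413
```

>>> arm_command --moves '[[[0, 0, -0.02], 0], [[0, 0, -0.025], 0], [[0, 0, -0.02], 0], [[0, 0, -0.008], 0], [[0, 0, 0], 0], [[0, 0, 0], 0], [[0, 0, 0], 0]]'

```text
t: 37.8
tcp_pos: [0.5077, -0.2689, 0.027]
eef_rot: [[-0.012, 1.0, 0.002], [1.0, 0.012, -0.001], [-0.001, 0.002, -1.0]]
ft_force: [-0.7, -0.2, -0.9]
finger_gap: 0.415
```

Lower to 0.0165 and release.

>>> arm_command --moves '[[[0, 0, -0.006], 0], [[0, 0, -0.0045], 0], [[0, 0, 0], 0], [[0, 0, 0], 0]]'

```text
t: 38.2
tcp_pos: [0.5074, -0.2688, 0.0164]
eef_rot: [[-0.012, 1.0, 0.001], [1.0, 0.012, 0.0], [0.0, 0.001, -1.0]]
ft_force: [-0.8, 0.7, 7.4]
finger_gap: 0.412
```

>>> arm_command --moves '[[[0, 0, 0], 0], [[0, 0, 0], 0], [[0, 0, 0], 0], [[0, 0, 0], 0], [[0, 0, 0.02], 0], [[0, 0, 0.03], 0], [[-0.005, 0.01, 0.04], -0.03], [[-0.01, 0.035, 0.02], -0.05], [[-0.01, 0.045, 0], -0.06], [[-0.01, 0.045, 0], -0.06], [[-0.01, 0.045, 0], -0.06], [[-0.015, 0.045, 0], -0.05]]' --jaw 0.53

```text
t: 39.4
tcp_pos: [0.4467, -0.0419, 0.1255]
eef_rot: [[0.296, 0.955, 0.001], [0.955, -0.296, 0.0], [0.0, 0.001, -1.0]]
ft_force: [0.2, 0.1, 0.4]
finger_gap: 0.529
```

>>> arm_command --moves '[[[-0.005, 0.01, 0], -0.04], [[0, 0, 0], 0], [[0, 0, 0], 0], [[0, 0, 0], 0]]' --jaw 1

```text
t: 39.8
tcp_pos: [0.4423, -0.0352, 0.1255]
eef_rot: [[0.334, 0.943, 0.001], [0.943, -0.334, -0.001], [-0.001, 0.001, -1.0]]
ft_force: [0.4, 0.1, 0.3]
finger_gap: 1.001
```

Run:
```python
from h import *
s=telemetry.read_state();print(s["tcp_pos"],s["eef_rot"][:,1],s["finger_gap"])
c=cam("top"); show(c,"t15",220,470,130,260,3.2)
c2=cam("side"); show(c2,"s15",200,350,80,220,4)
for p in pots(c): print(*p)
i=c["image"][166:226,360:440,::-1]
cv2.imwrite("pics/z15.png",cv2.resize(i,None,fx=10,fy=10,interpolation=cv2.INTER_NEAREST))
```

```text
[ 0.442345   -0.03519129  0.12550653] [ 0.94270055 -0.33363842  0.0010422 ] 1.0010929434061513
```

View pics/t15.png

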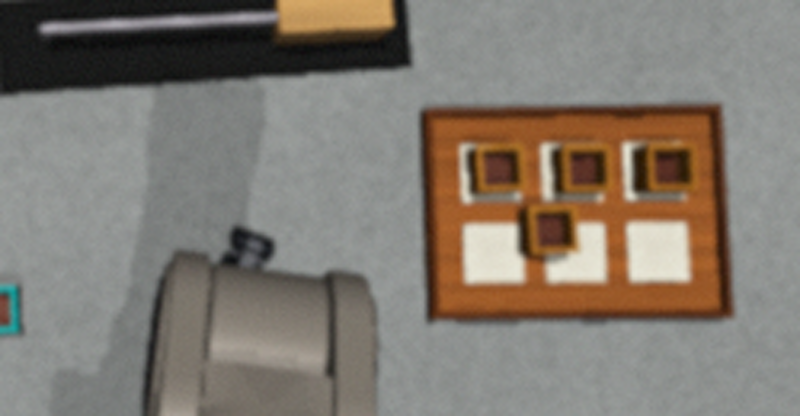

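View pics/s15.png

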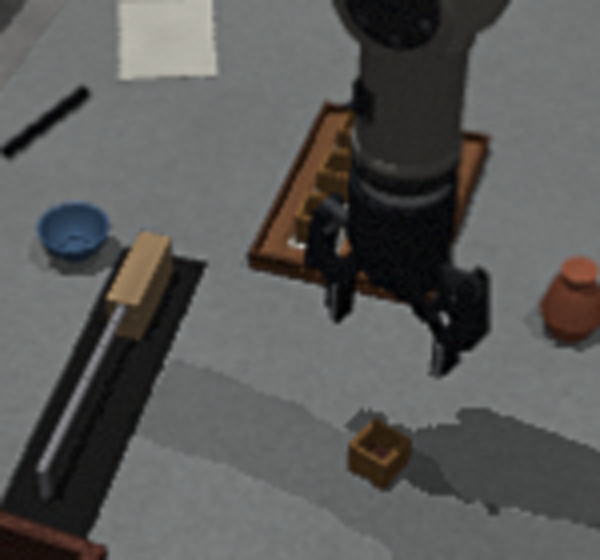

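>>> arm_command --moves '[[[0.002, 0.0062, -0.03], -0.015], [[0, 0, -0.03], 0], [[0, 0, -0.03], 0], [[0, 0, -0.02], 0], [[0, 0, -0.0112], 0], [[0, 0, 0], 0], [[0, 0, 0], 0]]'

```text
t: 40.6
tcp_pos: [0.4445, -0.0279, 0.0046]
eef_rot: [[0.347, 0.938, 0.001], [0.938, -0.347, -0.0], [0.0, 0.001, -1.0]]
ft_force: [0.9, -0.1, -0.6]
finger_gap: 0.998
```

>>> arm_command --moves '[[[0, 0, 0], 0], [[0, 0, 0], 0], [[0, 0, 0], 0], [[0, 0, 0], 0], [[0, 0, 0], 0], [[0, 0, 0], 0], [[0, 0, 0], 0]]' --jaw 0

```text
t: 41.3
tcp_pos: [0.4444, -0.0272, 0.0048]
eef_rot: [[0.346, 0.938, 0.001], [0.938, -0.346, 0.0], [0.001, 0.001, -1.0]]
ft_force: [-0.9, 0.8, 5.8]
finger_gap: 0.415
```

>>> arm_command --moves '[[[0, 0, 0.02], 0], [[0, 0, 0.035], 0], [[0.0, -0.02, 0.04], 0.03], [[0.007, -0.04, 0.005], 0.04], [[0.007, -0.04, 0], 0.04], [[0.007, -0.04, 0], 0.04], [[0.007, -0.04, 0], 0.04], [[0.007, -0.04, 0], 0.04], [[0.007, -0.04, 0], 0.04], [[0.007, -0.04, 0], 0.04], [[0.007, -0.035, 0], 0.03], [[0.0045, -0.02, 0], 0.026]]'

```text
t: 42.5
tcp_pos: [0.5036, -0.386, 0.1041]
eef_rot: [[-0.011, 1.0, -0.0], [1.0, 0.011, -0.002], [-0.002, -0.0, -1.0]]
ft_force: [0.4, -0.3, -0.2]
finger_gap: 0.412
```

>>> arm_command --moves '[[[0.003, -0.0133, 0], 0], [[0, 0, 0], 0], [[0, 0, -0.02], 0], [[0, 0, -0.025], 0], [[0, 0, -0.025], 0], [[0, 0, -0.008], 0], [[0, 0, 0], 0], [[0, 0, 0], 0], [[0, 0, 0], 0]]'

```text
t: 43.4
tcp_pos: [0.5083, -0.3962, 0.0277]
eef_rot: [[-0.013, 1.0, 0.002], [1.0, 0.013, -0.001], [-0.001, 0.002, -1.0]]
ft_force: [-0.9, -0.7, -0.3]
finger_gap: 0.415
```

>>> arm_command --moves '[[[0, 0.0005, -0.006], 0], [[0, 0, -0.0049], 0], [[0, 0, 0], 0], [[0, 0, 0], 0]]'

```text
t: 43.8
tcp_pos: [0.5079, -0.3955, 0.0167]
eef_rot: [[-0.013, 1.0, 0.001], [1.0, 0.013, 0.0], [0.0, 0.001, -1.0]]
ft_force: [-1.0, 1.8, 7.9]
finger_gap: 0.41
```

>>> arm_command --moves '[[[0, 0, 0], 0], [[0, 0, 0], 0], [[0, 0, 0], 0], [[0, 0, 0], 0], [[0, 0, 0.02], 0], [[0, 0, 0.03], 0], [[0, 0, 0.04], 0], [[-0.01, 0.035, 0.02], -0.1], [[-0.01, 0.045, 0], -0.12], [[-0.01, 0.045, 0], -0.12], [[-0.01, 0.045, 0], -0.12], [[-0.015, 0.045, 0], -0.12]]' --jaw 0.53

```text
t: 45.0
tcp_pos: [0.4523, -0.1784, 0.1252]
eef_rot: [[0.541, 0.841, 0.001], [0.841, -0.541, 0.0], [0.0, 0.001, -1.0]]
ft_force: [0.4, 1.0, -0.3]
finger_gap: 0.53
```

>>> arm_command --moves '[[[-0.01, 0.045, 0], -0.12], [[-0.01, 0.045, 0], -0.12], [[0, 0.03, 0], -0.12], [[0, 0.02, 0], -0.12], [[0, 0, 0], -0.12], [[0, 0, 0], -0.12], [[0, 0, 0], -0.12], [[0, 0, 0], -0.12], [[0, 0, 0], 0], [[0, 0, 0], 0]]' --jaw 1

```text
t: 46.0
tcp_pos: [0.434, -0.0466, 0.1253]
eef_rot: [[0.998, 0.064, -0.0], [0.064, -0.998, -0.0], [-0.0, 0.0, -1.0]]
ft_force: [-1.5, -0.4, -0.2]
finger_gap: 0.999
```

Run:
```python
from h import *
s=telemetry.read_state();print(s["tcp_pos"],s["eef_rot"][:,1],s["finger_gap"],s["qpos"])
c=cam("top"); show(c,"t16",0,512,0,384,1.5)
c2=cam("side"); show(c2,"s16",200,350,80,220,4)
i=c["image"][166:226,360:440,::-1]
cv2.imwrite("pics/z16.png",cv2.resize(i,None,fx=10,fy=10,interpolation=cv2.INTER_NEAREST))
```

```text
[ 0.43404679 -0.0466167   0.12534712] [ 6.36763216e-02 -9.97970556e-01  3.08917731e-04] 0.999455637449331 [-47.78608749  12.67491369  54.46618971 123.70210092 -13.52491269
  49.65200778 -71.48781122]
```

View pics/t16.png

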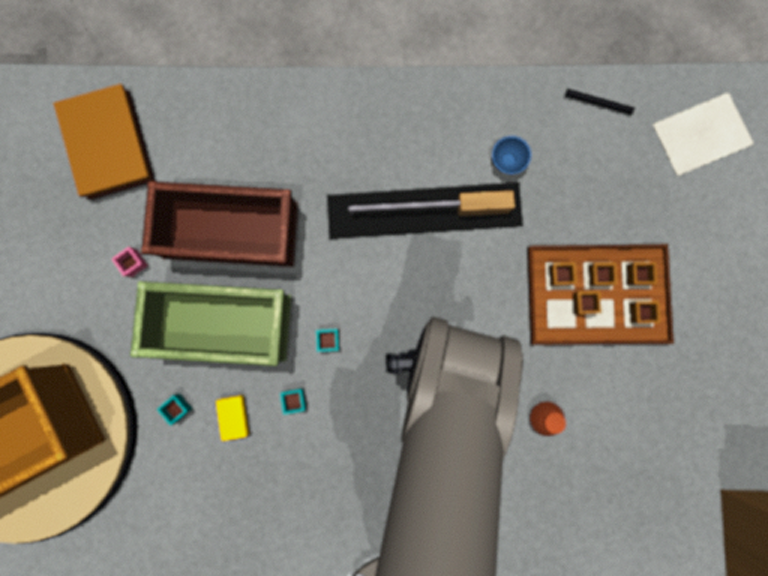

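View pics/z16.png

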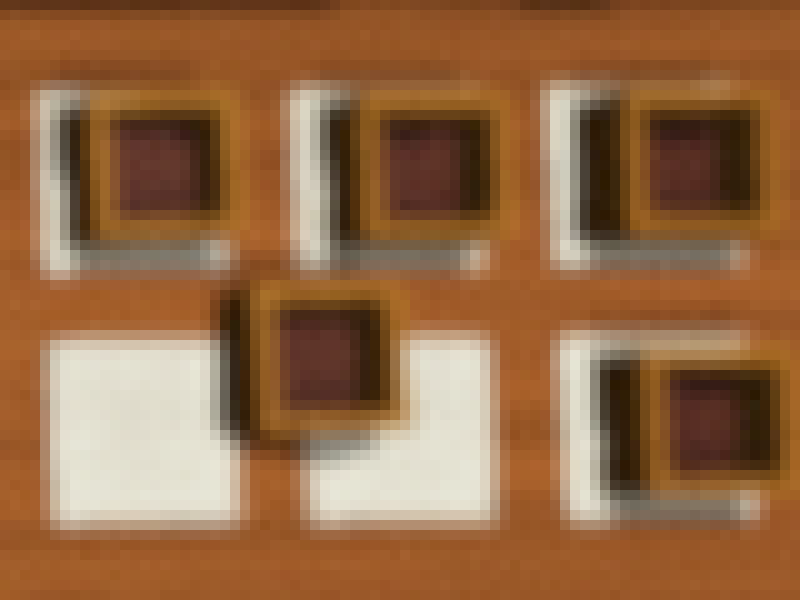

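View pics/s16.png

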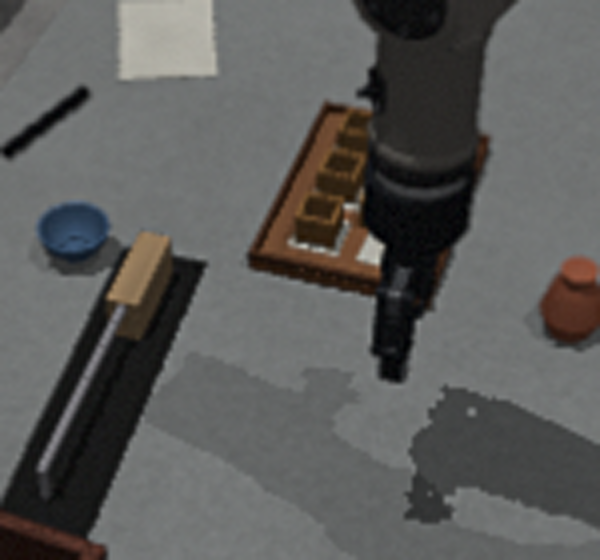

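Run:
```python
from h import *
c=cam("top")
print(plane(c,[(392.2,201.3),(430.6,207.3)],.044)*1000)
im=c["image"]; 
# rect of knocked pot via interior floor mask
h=hsv(c)
```

```text
[[ 524.41833684 -303.18784637]
 [ 510.15662835 -395.02300955]]
```

>>> arm_command --moves '[[[0.0098, -0.0274, 0], 0], [[0.01, -0.0325, 0], 0], [[0.01, -0.0325, 0], 0], [[0.01, -0.0325, 0], 0], [[0.01, -0.0325, 0], 0], [[0.01, -0.0325, 0], 0], [[0.01, -0.03, 0], 0], [[0.01, -0.02, 0], 0], [[0.01, -0.0175, 0], 0], [[0, 0, 0], 0], [[0, 0, 0], 0], [[0, 0, 0], 0]]'

```text
t: 47.35
tcp_pos: [0.5235, -0.3028, 0.125]
eef_rot: [[0.998, 0.062, -0.001], [0.062, -0.998, 0.001], [-0.001, -0.001, -1.0]]
ft_force: [-0.9, 0.4, 0.0]
finger_gap: 0.999
```

>>> arm_command --moves '[[[0, 0, -0.03], 0], [[0, 0, -0.03], 0], [[0, 0, -0.02], 0], [[0, 0, 0], 0], [[0, 0, 0], 0]]'

```text
t: 47.85
tcp_pos: [0.524, -0.3034, 0.0458]
eef_rot: [[0.998, 0.062, -0.0], [0.062, -0.998, -0.0], [-0.0, 0.0, -1.0]]
ft_force: [0.7, -0.9, 0.0]
finger_gap: 1.001
```

Run:
```python
from h import *
c=cam("top"); show(c,"t17",330,470,140,260,4.5)
c2=cam("side"); show(c2,"s17",240,350,80,180,5)
s=telemetry.read_state();print(s["tcp_pos"],s["eef_rot"][:,1],s["finger_gap"])
```

```text
[ 0.52476896 -0.30432374  0.04687338] [ 0.06169057 -0.99809434  0.00139749] 1.0033187770753351
```

View pics/s17.png

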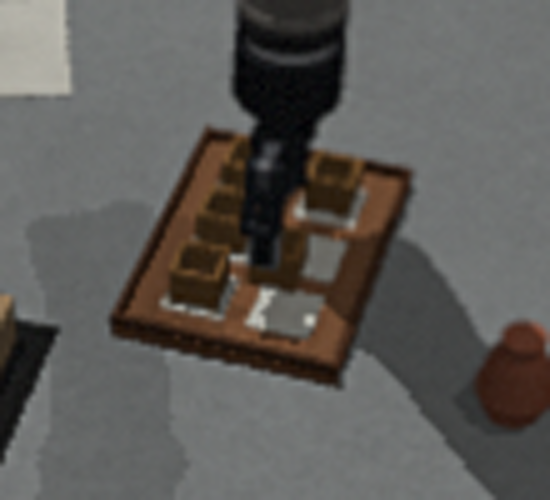

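View pics/t17.png

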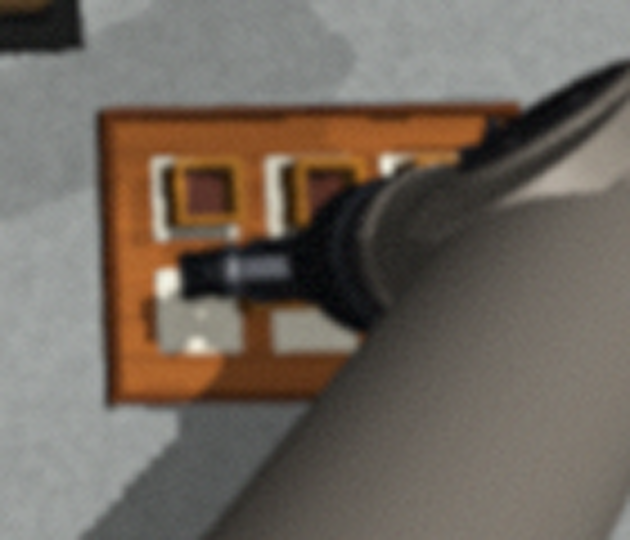

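Clear; descend and grip.

>>> arm_command --moves '[[[0, 0, -0.015], 0], [[0, 0, -0.01], 0], [[0, 0, -0.004], 0], [[0, 0, 0], 0], [[0, 0, 0], 0]]'

```text
t: 48.45
tcp_pos: [0.5238, -0.3042, 0.0162]
eef_rot: [[0.998, 0.061, -0.0], [0.061, -0.998, -0.0], [-0.0, 0.0, -1.0]]
ft_force: [-0.0, -0.5, -0.5]
finger_gap: 0.999
```

>>> arm_command --moves '[[[0, 0, 0], 0], [[0, 0, 0], 0], [[0, 0, 0], 0], [[0, 0, 0], 0], [[0, 0, 0], 0], [[0, 0, 0], 0], [[0, 0, 0], 0]]' --jaw 0

```text
t: 49.15
tcp_pos: [0.5242, -0.3042, 0.0167]
eef_rot: [[0.998, 0.061, 0.001], [0.061, -0.998, -0.001], [0.001, 0.001, -1.0]]
ft_force: [0.4, -0.2, 2.9]
finger_gap: 0.413
```

>>> arm_command --moves '[[[0, 0, 0.015], 0], [[0, 0, 0.015], 0], [[-0.005, 0.01, 0.005], -0.02], [[-0.006, 0.014, 0], -0.02], [[-0.0056, 0.0119, 0], -0.009], [[0, 0, 0], 0], [[0, 0, -0.01], 0], [[0, 0, -0.01], 0], [[0, 0, -0.008], 0], [[0, 0, 0], 0], [[0, 0, 0], 0], [[0, 0, 0], 0]]'

```text
t: 50.35
tcp_pos: [0.5074, -0.2686, 0.0235]
eef_rot: [[1.0, 0.012, 0.0], [0.012, -1.0, -0.001], [0.0, 0.001, -1.0]]
ft_force: [-0.7, 0.2, -0.7]
finger_gap: 0.415
```

>>> arm_command --moves '[[[0, 0.0003, -0.004], 0], [[0, 0, -0.0028], 0], [[0, 0, 0], 0], [[0, 0, 0], 0]]'

```text
t: 50.75
tcp_pos: [0.5076, -0.2679, 0.0167]
eef_rot: [[1.0, 0.012, 0.0], [0.012, -1.0, -0.0], [0.0, 0.0, -1.0]]
ft_force: [-0.2, 0.3, 0.9]
finger_gap: 0.415
```

>>> arm_command --moves '[[[0, 0, 0], 0], [[0, 0, 0], 0], [[0, 0, 0], 0], [[0, 0, 0], 0], [[0, 0, 0.02], 0], [[0, 0, 0.03], 0], [[0, 0, 0.04], 0], [[0, 0.03, 0.03], 0], [[-0.01, 0.045, 0], 0], [[-0.01, 0.045, 0], 0], [[-0.01, 0.045, 0], 0], [[-0.01, 0.045, 0], 0]]' --jaw 0.56

```text
t: 51.95
tcp_pos: [0.4666, -0.0562, 0.1365]
eef_rot: [[1.0, 0.012, 0.0], [0.012, -1.0, 0.0], [0.0, -0.0, -1.0]]
ft_force: [1.3, 1.4, 0.6]
finger_gap: 0.559
```

>>> arm_command --moves '[[[0, 0.045, 0], 0], [[0, 0.045, 0], 0], [[0, 0.045, 0], 0], [[0, 0.04, 0], 0], [[0, 0.03, 0], 0], [[0, 0, 0], 0], [[0, 0, 0], 0]]' --jaw 1

```text
t: 52.65
tcp_pos: [0.4671, 0.1474, 0.1365]
eef_rot: [[1.0, 0.014, -0.0], [0.014, -1.0, -0.001], [-0.0, 0.001, -1.0]]
ft_force: [0.2, -0.6, -0.3]
finger_gap: 1.0
```

Run:
```python
from h import *
s=telemetry.read_state();print(s["tcp_pos"],s["eef_rot"][:,1],s["finger_gap"])
c=cam("top"); show(c,"t18",0,512,0,384,1.5)
c2=cam("side"); show(c2,"s18",200,350,80,220,4)
i=c["image"][166:226,360:440,::-1]
cv2.imwrite("pics/z18.png",cv2.resize(i,None,fx=10,fy=10,interpolation=cv2.INTER_NEAREST))
```

```text
[0.46709011 0.14742093 0.1364579 ] [ 1.39230073e-02 -9.99902628e-01  9.39938068e-04] 0.9997398611705333
```

View pics/t18.png

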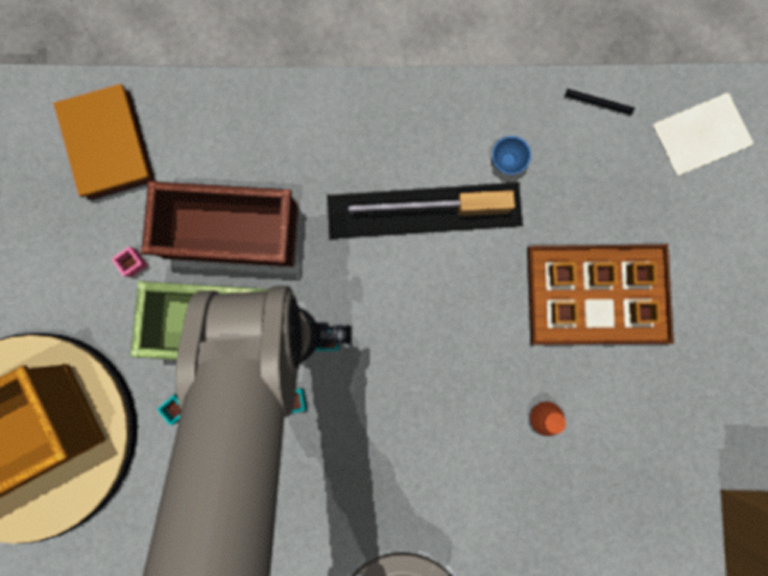

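View pics/z18.png

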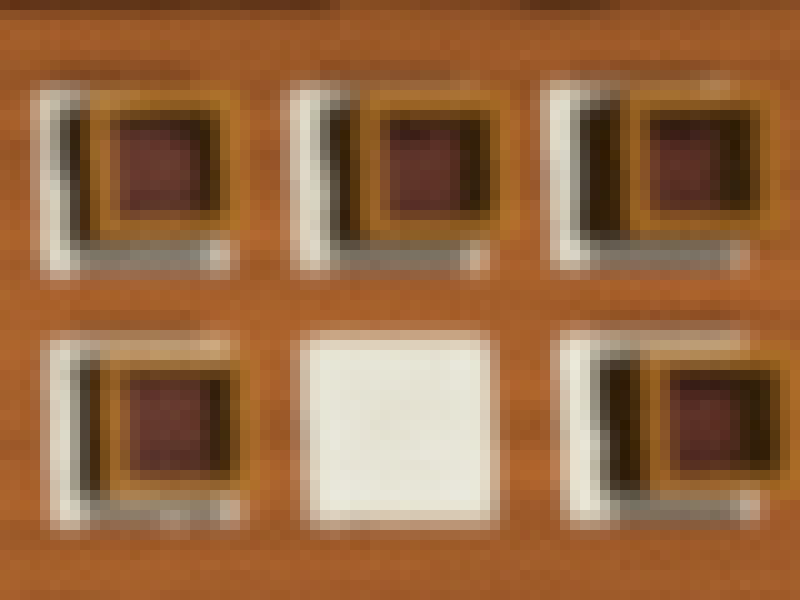

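View pics/s18.png

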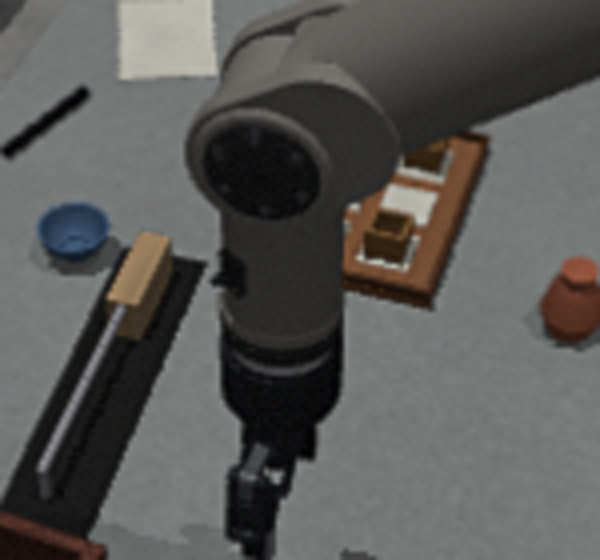

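Run:
```python
from h import *
c=cam("top")
print(plane(c,[(377.25,207.25)],.044)*1000)
print(job.sign_off())
```

```text
[[ 509.58461623 -266.52927763]]
the job is handed in; nothing more can be done
None
```

The job is done and handed in at about 53 s of the 210 s allowed. The rescued pot and the four pots on the counter all stand on the tray: three fill the back row, and two are on the front-left and front-right squares.

- **Rescue:** I lowered the hook's tip into the lost pot and pulled it about 75 mm clear of the mouth. The fingers first touched it after the rod was back on its strip.
- **Rod:** The handle was last measured at (694, −139) mm with yaw 92.6°. It started at (691, −139) mm with yaw about 91.9°, and the strip itself lies at about 93.9°.
- **Knocked pot:** After I set the fourth pot on front_left it was found about 40 mm aside, between two squares. I took this to be the announced knock. I picked it up again and put it back on front_left.
- **Final check:** The last top view showed all five pots upright, each on its own square with sides parallel to the tray by eye. Their centres measured within about 2.2 mm of the square centres; the worst are back_left (about 2 mm in y) and front_left (1.6 mm in x, 1.2 mm in y). The camera calibration is itself only good to about 2 mm.
- **Side view:** The arm hid the back row in the last side picture. There I saw only the front pots, the rod, the bowl and the vase.
- **Left alone:** The bowl and the vase looked unmoved in the last pictures. The arm never went near the sponge, but it was hidden in the last top view.

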